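One turn of the handwheel: dispense one coffee capsule and lock the wheel

ROBOT

A 6-joint arm with a two-finger parallel gripper is mounted at the origin on the work surface. World frame = base frame: x ahead of the robot, y to its left, z up, the work surface at z = 0. Lengths are in m, angles in rad, forces in N, time in s.
With the tool pointing down it reaches from about 0.325 to 0.9 m from the base axis. Payload 3.5 kg.
Tool frame: the origin (TCP) lies between the finger pads; the fingertips stand 14 mm ahead of it and the grasp point (between the pads) lies 5 mm behind it; z points along the fingers, y is the line along which they close (so a half turn about z gives the same grasp; the last joint's range is limited). The gripper opens to 85 mm and grips with 20 to 120 N. Pads are 22 mm wide; open, the fingers measure 114 mm over their backs; the gripper's body (76 mm by 85 mm) begins 54 mm behind the grasp point. The pads swing forward as they close: fully open they stand 13 mm farther back than shut.
Start: joints at [1.071, 0.276, -0.026, 1.268, 0, 1.467], TCP at [0.242, 0.576, 0.245] pointing down, gripper open.
Joint ranges: [-3.12, 3.12], [-0.85, 1.88], [-1.08, 1.24], [-1.95, 2.15], [-1.57, 1.53], [-3.14, 3.14]. Speed limits (rad/s): [2.57, 2.57, 3.14, 3.14, 3.14, 3.14].

INTERFACE

Orientations are given as a 3x3 rotation matrix whose columns are the frame's x, y, z axes.
In Python, from plant import r gives the robot as it stands.
- The arm moves only by the shell command python3 -m inch 'ROWS' [OPENING]. ROWS is JSON, a list of rows, each an object of numbers: "tx", "ty", "tz": the shift along the tool's x, y, z in m; "ax", "ay", "az": the turn, a rotation vector about the tool's x, y, z in degrees. In form: [{"tx": .., "ty": .., "tz": .., "ax": .., "ay": .., "az": ..}, ...]. A call has 1 to 8 rows; each row shifts and turns the commanded pose from where the row before left it, along the tool's axes as they then stand; what a row does not reach is not made up. A row lasts 1/10 s, in which the tool goes at most 50 mm and 8.59 degrees, less where a joint would pass 70% of its speed; a pose out of reach is approached as far as the arm can. A call is refused whole if a number of a shift passes 0.05 or a number of a turn 8.59, either way. A call with a gripper value outside its range is refused whole. OPENING is the finger opening in m, from 0 to 0.0854, set as the call begins (- or left out, the last holds). The fingers move at their own pace and stop on an object; the grip force is fixed at half the most. Time passes only in rows, so rows that do not move let the fingers close. It gives the time, the measured TCP pose, the force, the opening and the grip force at its end, in the units of the state.
- r.get_state(): the state, without advancing time (a new reading comes with each control period).
- r.snapshot(name): name is "scene" or "top" or "wrist"; returns the picture (480x640x3 uint8, red, green, blue); there is no depth.
- r.calibration(name): a dict with "camera_matrix" (3x3 intrinsics, pixels), "D" ([k1, k2, p1, p2, k3] as OpenCV has them; the pictures are not rectified), "R" (3x3) and "t" (3): a world point X has camera coordinates R X + t. Camera axes: x right, y down, z forward; pixel columns grow to the right and rows downward; lengths in m; the calibration is good to about 2 mm. A picture is of the moment at which its call begins: read the wrist's pose just before it. calibration takes no time and is no camera call; for the wrist camera it gives the pose at the moment of the call.
- r.sign_off(): hands the job in; it is judged then, once.
Trained networks look in the newest picture that a camera, given by its name, has taken for a name from the list of things; names that differ only in an ending like _2 or _b are one class to them, and where a whole thing is asked for, a point or a joint stands for the part that bears it (a point fixed in the world has none). Each returns a list of dicts, best first, with "conf" (0 to 1); they miss things now and then, are a little off and sometimes report something else, mostly with a low value. They report only what shows in the picture. A call takes as long as a camera call. They do not tell look-alikes from the thing itself.
- r.search_frame(name, camera): "bbox" ([left, top, width, height] in pixels, round what is visible of it).
The state is a dict: "time": time; "q": joint angles; "qvel": joint speeds; "effort": joint torques, N m; "ee_pos": TCP position; "tool_rot": TCP orientation; "force": force on the tool from outside, world axes, zero at the start; "ft_torque": the same for the moment, N m; "finger_gap": finger opening in m; "grasp_force": force on a finger pad.
Only numpy, scipy, OpenCV 4.12 (cv2) and the standard library are available. Lean on these libraries where they do the work, as an engineer would, in place of code of your own. Each camera call takes 0.05 s, during which the arm holds its last target. There are 200 camera calls.

TASK

Set the small white pinch pot upright on the round pad under the open end of the capsule slide, then take the dispenser's handwheel once round by its wooden handle - one full turn and no more - so that a single coffee capsule drops into the pot. Finish by locking the wheel at its home position: press the handle all the way down so that its pin goes fully into the lock hole, feeling for the hole without forcing the pin against the ring, and let go. Leave the glass tumbler, the spice jar and the wooden spatula where they are.

Things in the scene. Friction and masses are not known exactly. Their poses are not given: they have to be found in the camera images.
- dispenser: Hand-cranked coffee capsule dispenser screwed to the counter; origin under its magazine. On a cream base plate 150 x 410 x 10 mm stand in one line a cream drum casing (176 mm across, 104 mm high) with a flat-lying handwheel over it, the wire magazine with a slide at its foot, and the pad for the pot. Its y axis runs level from magazine towards the wheel's axle, z is up.
- handwheel: Dark steel handwheel with three spokes, turning level about the upright axle; rim radius 72 mm, bar 15 mm thick, top at 126 mm. A cam in the casing pushes a ram along the slide, 76 mm out over the first half turn; a spring returns it over the second half. Either direction works. Turning takes up to about 8 N at the handle; let go away from home, the wheel may run on.
- axle (a point): Point on the handwheel's upright axis, 154 mm above the counter, which is the height of the handle's middle when locked. 157 mm from the magazine axis, 261 mm from the pad centre. Its axes are those of the dispenser.
- grip: The handle: upright freely spinning wooden sleeve, 25 mm diameter, 52 mm long, on the rim 72 mm from the axle; origin at its middle. It is also the lock: it slides 20 mm up and down with about 7 N friction and stays where put. Height of origin: 154 mm locked, 164 mm with its flat 10 mm pin resting on the plain ring, 169 to 173 mm unlocked, as it starts, within 0.3 rad of home.
- lock_ring: Steel ring on the casing under the wheel, face 104 mm high, origin on the axle. It has one hole, 12 mm wide, over 10 mm deep, at 72 mm radius, at home: on the line from magazine through axle, beyond the axle. The ring is set and clamped by hand: the hole is up to 11 mm to either side along it, which the poses do not show: feel for it, sliding the pin lightly. Over 35 N of pin on ring damages it.
- stand (a point): Centre of the top of the black round pad (80 mm diameter, top 12 mm above the counter) on which the pot must stand to catch a capsule. The slide's end edge (66 mm high, 54 mm wide; low side rails reach 74 mm) is 38 mm from this point towards the magazine, so the pot can be lowered straight down.
- magazine (a point): Point on the upright axis of the wire magazine at the level of the slide (66 mm). The magazine holds three capsules and is 60 mm wide and 174 mm high; it is 104 mm from the pad centre.
- pot_center (a point): Middle of the white ceramic pinch pot, 20 mm above its base: round, 66 mm across, 40 mm high, open top, wall 4.5 mm, 110 to 190 g. It starts upright on the counter.
- capsule0_center (a point): Middle of the lowest coffee capsule in the magazine (a plain aluminium truncated cone, flange 37 mm across, 30 mm high, 16 g); it is the one that gets dispensed.
- capsule1_center (a point): Middle of the second capsule, which drops to the slide after the stroke and must stay in the magazine.
- capsule2_center (a point): Middle of the third capsule, which must stay in the magazine.
- tumbler_center (a point): Middle of a glass tumbler, 72 mm across and 95 mm high; leave alone.
- spice_jar_center (a point): Middle of an amber glass spice jar with a steel cap, 52 mm across and 85 mm high; leave alone.
- spatula: A wooden spatula, 270 mm long, lying on the counter; leave alone.
Mind the look-alikes: they are no part of the job. What is shaped like the part that bears pot_center but black or green is not meant.

How it is judged:
On the way, in this order (a step that is already met when the one before it is completed fails the run):
1. the pot stands upright on the pad (horizontal distance between pot_center and stand below 0.012 m and z of pot_center in the frame of stand below 0.026 m and angle between pot_center's own z axis and vertical below 0.12 rad), for 0.2 s.
2. the handle has been taken round to the magazine side of the axle, half a turn from home (y of grip in the frame of axle below -0.066 m).
At the end, for the whole second after the job is handed in: the pot stands upright on the pad (within 12 mm of its centre) with the first capsule in it, the other two capsules are still in the magazine, the handle is back at home and pressed down into the lock hole (to within 2.5 mm of fully home), and everything is let go (all of step 1 and horizontal distance between capsule0_center and pot_center below 0.026 m and z of capsule0_center in the frame of pot_center below 0.03 m and horizontal distance between each of capsule1_center, capsule2_center and magazine below 0.015 m and y of grip in the frame of axle above 0.065 m and height (world z) of grip below 0.1565 m and linear speed of grip below 0.01 m/s); the robot touches nothing.
It fails at once if the pin is pressed on the lock ring with more than 35 N (contact force between grip and lock_ring above 35 N).
It fails at once if a second capsule leaves the magazine (horizontal distance between any of capsule1_center, capsule2_center and magazine above 0.025 m).
It fails at once if the tumbler, the spice jar or the spatula is moved by more than 25 mm (distance of any of tumbler_center, spice_jar_center, spatula from where it was at the start of the episode above 0.025 m).
It also fails if it takes over 72 s, if anything falls off the work surface, if the arm or the gripper's body presses on something with over 40 N, if the wrist force passes 120 N, or if a joint passes its speed limit or range.

## Working session

There is one attempt and no reset: what is moved stays moved. The work goes in short steps, Python scripts to look and compute and a shell command to move; the robot and the scene stay as the last step left them, time stands still between calls to the robot, and variables do not carry over. Pictures are saved under pics/ and viewed, at most 10 in all, crops included, and the job is handed in when it is done.

```bash
mkdir -p pics; ls; cat > h.py <<'E'
from plant import r
import numpy as np, cv2
def ray(cam,px,cal=None):
    c=cal or r.calibration(cam); K=np.array(c["camera_matrix"],float);D=np.array(c["D"],float)
    R=np.array(c["R"]);t=np.array(c["t"])
    p=cv2.undistortPoints(np.array([[px]],float),K,D)[0,0]
    d=R.T@np.array([p[0],p[1],1]); return -R.T@t,d
def atz(cam,px,z,cal=None):
    o,d=ray(cam,px,cal); return o+d*(z-o[2])/d[2]
def proj(cam,X):
    c=r.calibration(cam);K=np.array(c["camera_matrix"],float)
    return cv2.projectPoints(np.array(X,float).reshape(-1,1,3),cv2.Rodrigues(np.array(c["R"]))[0],np.array(c["t"],float),K,np.array(c["D"],float))[0].reshape(-1,2)
E
python3 - <<'E'
from h import *
for n in ["scene","top"]:
    im=r.snapshot(n); cv2.imwrite(f"pics/{n}0.png",im[:,:,::-1])
    for k in ["pot_center","grip","handwheel","dispenser","tumbler_center","spice_jar_center","spatula","lock_ring","capsule0_center"]:
        print(n,k,[(np.round(b["bbox"]).tolist(),round(b["conf"],2)) for b in r.search_frame(k,n)][:4])
    c=r.calibration(n); print(-np.array(c["R"]).T@c["t"])
s=r.get_state(); print(s["time"],s["ee_pos"],s["tool_rot"],s["force"])
E
```

```text
pics
scene pot_center [([183.0, 338.0, 34.0, 34.0], 0.95), ([163.0, 300.0, 32.0, 33.0], 0.92), ([111.0, 332.0, 35.0, 31.0], 0.71), ([416.0, 187.0, 77.0, 46.0], 0.7)]
scene grip [([410.0, 167.0, 10.0, 28.0], 0.58)]
scene handwheel [([366.0, 164.0, 64.0, 66.0], 0.82)]
scene dispenser [([281.0, 167.0, 158.0, 144.0], 0.62)]
scene tumbler_center [([447.0, 237.0, 32.0, 50.0], 0.78), ([411.0, 166.0, 11.0, 29.0], 0.2)]
scene spice_jar_center [([318.0, 300.0, 25.0, 44.0], 0.92)]
scene spatula [([419.0, 188.0, 69.0, 48.0], 0.67)]
scene lock_ring [([389.0, 202.0, 28.0, 16.0], 0.64)]
scene capsule0_center []
[ 1.33692159 -0.56640441  0.82702305]
top pot_center [([442.0, 260.0, 30.0, 24.0], 0.89), ([400.0, 255.0, 26.0, 29.0], 0.82), ([491.0, 255.0, 28.0, 27.0], 0.8), ([444.0, 308.0, 26.0, 26.0], 0.78)]
top grip [([175.0, 253.0, 17.0, 8.0], 0.65)]
top handwheel [([180.0, 216.0, 76.0, 67.0], 0.65), ([178.0, 208.0, 178.0, 80.0], 0.45)]
top dispenser [([179.0, 206.0, 173.0, 82.0], 0.62)]
top tumbler_center [([192.0, 159.0, 36.0, 33.0], 0.6)]
top spice_jar_center [([347.0, 177.0, 17.0, 22.0], 0.75)]
top spatula [([124.0, 212.0, 26.0, 108.0], 0.62)]
top lock_ring []
top capsule0_center []
[ 0.49771409 -0.05280247  1.33677778]
1.0 [0.24152964 0.57644151 0.24529372] [[-9.22304437e-01  3.86464130e-01 -3.37162065e-05]
 [ 3.86464131e-01  9.22304438e-01 -2.51771279e-06]
 [ 3.01236012e-05 -1.53522021e-05 -9.99999999e-01]] [ 0.66724655 -0.17400393  0.34361034]
```

View pics/scene0.png

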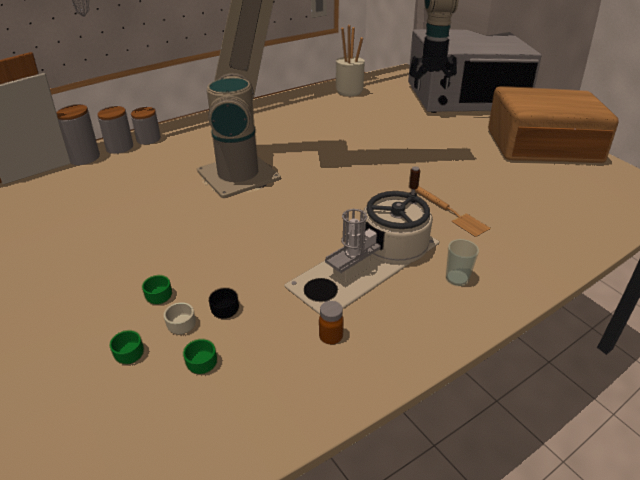

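View pics/top0.png

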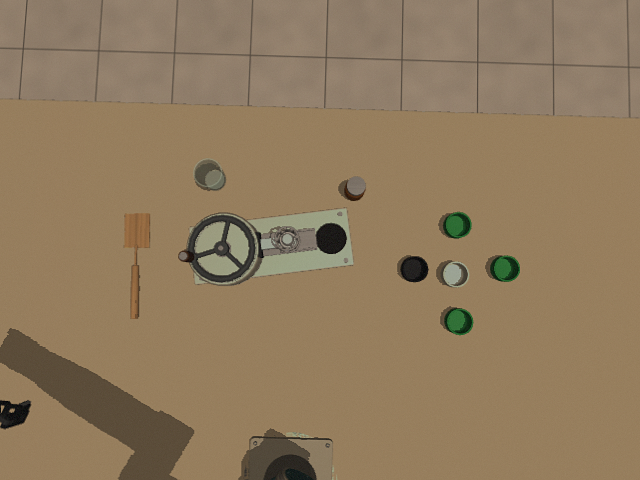

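White pot: top (455,274) / scene (180,319). Look-alikes are black at top (414,268) and green at (457,225), (505,268) and (458,321). The pad is at top (331,238), the wheel hub at (222,248), and the handle at (185,256) on the far side from the magazine.

```bash
python3 - <<'E'
from h import *
im=cv2.imread("pics/top0.png"); sc=cv2.imread("pics/scene0.png")
def blob(im,x,y,w,h,f):
    s=im[y:y+h,x:x+w].astype(int); m=f(s).astype(np.uint8)
    n,l,st,ce=cv2.connectedComponentsWithStats(m); i=1+np.argmax(st[1:,4]); 
    c=cv2.findContours((l==i).astype(np.uint8),0,1)[0][0]; (cx,cy),rad=cv2.minEnclosingCircle(c)
    return np.array([st[i,0]+st[i,2]/2-.5+x,st[i,1]+st[i,3]/2-.5+y]),st[i,2:4]
pad,sz=blob(im,310,218,42,42,lambda s:s.max(2)<60); print("pad",pad,sz,atz("top",pad,.012))
p2,sz=blob(sc,296,272,50,36,lambda s:s.max(2)<60); print("pad sc",p2,sz,atz("scene",p2,.012))
w,sz=blob(im,435,255,42,40,lambda s:(s.min(2)>95)&((s.max(2)-s.min(2))<50)); print("pot",w,sz,atz("top",w,.04))
w,sz=blob(sc,160,298,40,40,lambda s:(s.min(2)>95)&((s.max(2)-s.min(2))<50)); print("pot sc",w,sz)
for n,px in dict(black=(414,268),g1=(457,225),g2=(505,268),g3=(458,321),white=(455,274)).items(): print(n,atz("top",px,.03)[:2].round(4))
print("tum",atz("top",(209,174),.09)[:2],"jar",atz("top",(356,187),.085)[:2])
# plate corners (z=.01): screws near corners; hub, handle
print("hub",atz("top",(222,248),.126)[:2],"handle top",atz("top",(184.5,256),.197)[:2])
big=np.hstack([cv2.resize(im[195:300,165:365],None,fx=4,fy=4,interpolation=2)])
cv2.imwrite("pics/c1.png",big)
b=cv2.resize(im[205:345,385:530],None,fx=4,fy=4,interpolation=2);cv2.imwrite("pics/c2.png",b)
E
```

```text
pad [331. 238.] [31 31] [ 0.60572927 -0.08403058  0.012     ]
pad sc [320.5 289. ] [34 23] [ 0.60643791 -0.08381646  0.012     ]
pot [456. 274.] [27 27] [ 0.52287613 -0.39737034  0.04      ]
pot sc [178.5 313. ] [30 21]
black [ 0.535  -0.2942]
g1 [ 0.6469 -0.4014]
g2 [ 0.5418 -0.5233]
g3 [ 0.4062 -0.4061]
white [ 0.523  -0.3975]
tum [0.74628272 0.21835747] jar [ 0.72619011 -0.13967153]
hub [0.56537051 0.17205094] handle top [0.54137281 0.24021346]
```

View pics/c1.png

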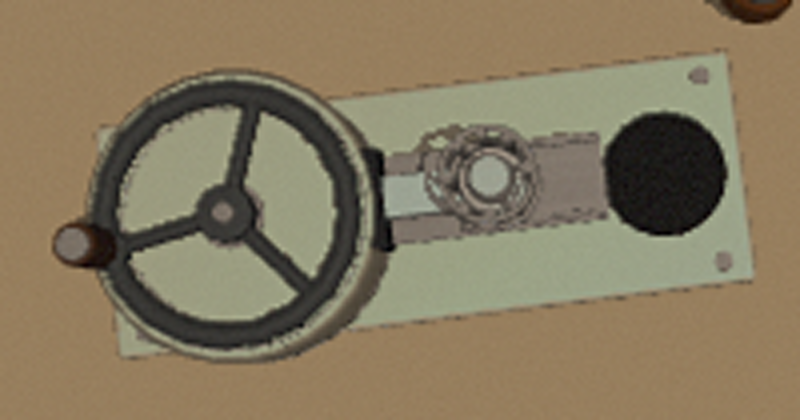

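View pics/c2.png

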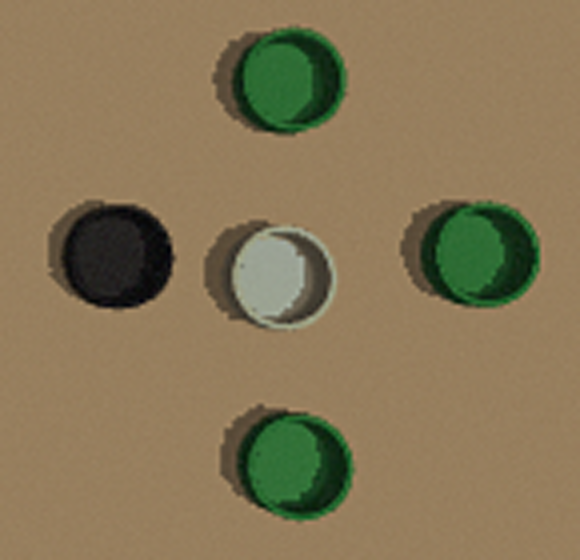

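```bash
python3 -m inch '[{"az":7.43},{"az":7.43},{"az":7.43},{"tx":-0.04,"ty":-0.022},{"tx":-0.04,"ty":-0.022},{"tx":-0.04,"ty":-0.022},{"tx":-0.04,"ty":-0.022},{"tx":-0.04,"ty":-0.022}]' 0.085
python3 -m inch '[{"tx":-0.04,"ty":-0.022},{"tx":-0.04,"ty":-0.022},{"tx":-0.04,"ty":-0.022},{"tx":-0.04,"ty":-0.022},{"tx":-0.04,"ty":-0.022},{"tx":-0.04,"ty":-0.022},{"tx":-0.04,"ty":-0.022},{"tx":-0.04,"ty":-0.022}]'
```

```text
invalid input
invalid input
```

```bash
python3 -m inch '[{"tx":0,"ty":0,"tz":0,"ax":0,"ay":0,"az":7.4},{"tx":0,"ty":0,"tz":0,"ax":0,"ay":0,"az":7.4},{"tx":0,"ty":0,"tz":0,"ax":0,"ay":0,"az":7.5},{"tx":-0.04,"ty":-0.022,"tz":0,"ax":0,"ay":0,"az":0},{"tx":-0.04,"ty":-0.022,"tz":0,"ax":0,"ay":0,"az":0},{"tx":-0.04,"ty":-0.022,"tz":0,"ax":0,"ay":0,"az":0},{"tx":-0.04,"ty":-0.022,"tz":0,"ax":0,"ay":0,"az":0},{"tx":-0.04,"ty":-0.022,"tz":0,"ax":0,"ay":0,"az":0}]' 0.085
```

```text
time: 1.8
ee_pos: [0.3052, 0.3556, 0.2454]
tool_rot: [[-0.707, 0.707, 0.001], [0.707, 0.707, 0.0], [-0.0, 0.001, -1.0]]
force: [0.9, -0.8, -0.7]
finger_gap: 0.0852
grasp_force: 0.0
```

```bash
python3 -m inch '[{"tx":-0.043,"ty":-0.0236,"tz":0,"ax":0,"ay":0,"az":0},{"tx":-0.043,"ty":-0.0236,"tz":0,"ax":0,"ay":0,"az":0},{"tx":-0.043,"ty":-0.0236,"tz":0,"ax":0,"ay":0,"az":0},{"tx":-0.043,"ty":-0.0236,"tz":0,"ax":0,"ay":0,"az":0},{"tx":-0.043,"ty":-0.0236,"tz":0,"ax":0,"ay":0,"az":0},{"tx":-0.043,"ty":-0.0236,"tz":0,"ax":0,"ay":0,"az":0},{"tx":-0.043,"ty":-0.0236,"tz":0,"ax":0,"ay":0,"az":0},{"tx":-0.043,"ty":-0.0236,"tz":0,"ax":0,"ay":0,"az":0}]'
python3 -m inch '[{"tx":-0.043,"ty":-0.0236,"tz":0,"ax":0,"ay":0,"az":0},{"tx":-0.043,"ty":-0.0236,"tz":0,"ax":0,"ay":0,"az":0},{"tx":-0.043,"ty":-0.0236,"tz":0,"ax":0,"ay":0,"az":0},{"tx":-0.043,"ty":-0.0236,"tz":0,"ax":0,"ay":0,"az":0},{"tx":-0.043,"ty":-0.0236,"tz":0,"ax":0,"ay":0,"az":0},{"tx":-0.043,"ty":-0.0236,"tz":0,"ax":0,"ay":0,"az":0},{"tx":-0.043,"ty":-0.0236,"tz":0,"ax":0,"ay":0,"az":0},{"tx":0,"ty":0,"tz":0,"ax":0,"ay":0,"az":0}]'
python3 - <<'E'
from h import *
c=r.calibration("wrist"); im=r.snapshot("wrist"); cv2.imwrite("pics/w1.png",im[:,:,::-1])
for b in r.search_frame("pot_center","wrist"):
    x,y,w,h=b["bbox"]; print(b["bbox"],b["conf"],atz("wrist",(x+w/2,y+h/2),.04,c),atz("wrist",(x+w/2,y+h/2),.02,c), im[int(y+h/2),int(x+w/2)])
s=r.get_state(); print(s["time"],s["ee_pos"],-np.array(c["R"]).T@c["t"])
E
```

```text
time: 2.6
ee_pos: [0.4148, -0.0217, 0.2458]
tool_rot: [[-0.706, 0.708, 0.002], [0.708, 0.706, -0.0], [-0.001, 0.001, -1.0]]
force: [1.2, 0.7, -0.2]
finger_gap: 0.0849
grasp_force: 0.0
time: 3.4
ee_pos: [0.5118, -0.3553, 0.2445]
tool_rot: [[-0.703, 0.711, 0.002], [0.711, 0.703, -0.003], [-0.003, -0.001, -1.0]]
force: [-0.8, 0.8, -0.1]
finger_gap: 0.0848
grasp_force: 0.0
[260.9, 218.9, 72.4, 74.4] 0.88 [ 0.52245287 -0.39444187  0.04      ] [ 0.52616165 -0.39996272  0.02      ] [211 218 181]
[200.1, 312.3, 57.1, 73.4] 0.85 [ 0.54091131 -0.50993977  0.04      ] [ 0.54572972 -0.52240382  0.02      ] [ 64 126  60]
[349.0, 303.1, 71.2, 73.1] 0.85 [ 0.64115579 -0.39623606  0.04      ] [ 0.65200044 -0.40186477  0.02      ] [ 72 127  68]
[346.1, 144.8, 76.8, 76.3] 0.63 [ 0.53003214 -0.2944298   0.04      ] [ 0.53419655 -0.2939384   0.02      ] [44 37 26]
[148.4, 134.1, 82.9, 74.9] 0.55 [ 0.4059688 -0.4039326  0.04     ] [ 0.4026751  -0.41002399  0.02      ] [ 89 148  85]
3.5 [ 0.51021118 -0.35023077  0.24465734] [ 0.46075849 -0.30260419  0.3726936 ]
```

View pics/w1.png

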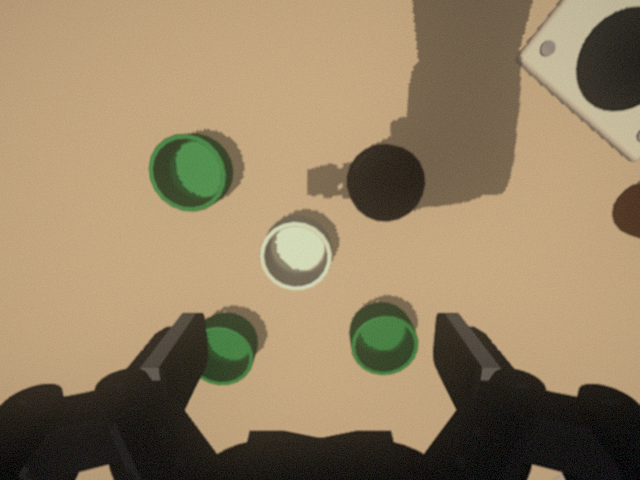

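White pot is at wrist (297,255), with the black one at (385,182) and the greens at (190,172), (228,348) and (385,340). Wrist and top views agree on about (0.523,-0.396). I'll turn the gripper so the camera faces away from the magazine when placing.

```bash
python3 -m inch '[{"tx":-0.041,"ty":-0.023,"tz":0.0,"ax":0,"ay":0,"az":0},{"tx":0,"ty":0,"tz":0.015,"ax":0,"ay":0,"az":-8.2},{"tx":0,"ty":0,"tz":0.015,"ax":0,"ay":0,"az":-8.2},{"tx":0,"ty":0,"tz":0.015,"ax":0,"ay":0,"az":-8.2},{"tx":0,"ty":0,"tz":0.015,"ax":0,"ay":0,"az":-8.2},{"tx":0,"ty":0,"tz":0.015,"ax":0,"ay":0,"az":-8.2},{"tx":0,"ty":0,"tz":0.015,"ax":0,"ay":0,"az":-8.2},{"tx":0,"ty":0,"tz":0.015,"ax":0,"ay":0,"az":-8.2}]'
python3 -m inch '[{"tx":0,"ty":0,"tz":0.015,"ax":0,"ay":0,"az":-8.2},{"tx":0,"ty":0,"tz":0.0,"ax":0,"ay":0,"az":-8.2},{"tx":0,"ty":0,"tz":0.0,"ax":0,"ay":0,"az":-8.2},{"tx":0,"ty":0,"tz":0.0,"ax":0,"ay":0,"az":-8.2},{"tx":0,"ty":0,"tz":0.0,"ax":0,"ay":0,"az":0},{"tx":0,"ty":0,"tz":0.0,"ax":0,"ay":0,"az":0},{"tx":0,"ty":0,"tz":0.0,"ax":0,"ay":0,"az":0}]'
python3 - <<'E'
from h import *
s=r.get_state();R=np.array(s["tool_rot"]);print(s["ee_pos"]);print(R.T@(np.array([.5228,-.396,.022])-s["ee_pos"]))
c=r.calibration("wrist"); im=r.snapshot("wrist")
for b in r.search_frame("pot_center","wrist"):
    x,y,w,h=b["bbox"]; print(b["bbox"],b["conf"],atz("wrist",(x+w/2,y+h/2),.04,c), im[int(y+h/2),int(x+w/2)])
E
```

```text
time: 4.3
ee_pos: [0.5229, -0.3926, 0.1403]
tool_rot: [[-0.975, -0.222, -0.0], [-0.222, 0.975, 0.0], [-0.0, 0.0, -1.0]]
force: [-0.7, 0.2, 0.7]
finger_gap: 0.0848
grasp_force: 0.0
time: 5.0
ee_pos: [0.5231, -0.3939, 0.1256]
tool_rot: [[-0.706, -0.708, 0.0], [-0.708, 0.706, 0.0], [-0.0, -0.0, -1.0]]
force: [0.0, 0.3, 0.2]
finger_gap: 0.0849
grasp_force: 0.0
[ 0.52309258 -0.39388277  0.12562541]
[ 0.0017124  -0.00128288  0.10362537]
[127.1, 317.1, 108.9, 105.3] 0.88 [ 0.63665014 -0.40366294  0.04      ] [41 41 33]
[390.2, 14.4, 135.3, 140.4] 0.77 [ 0.4059893  -0.41094102  0.04      ] [ 71 141  77]
[58.8, 46.7, 141.4, 131.4] 0.68 [ 0.5356618  -0.52101219  0.04      ] [ 66 137  71]
[361.7, 306.1, 91.3, 112.5] 0.64 [ 0.53154115 -0.30642551  0.04      ] [29 23 20]
[261.0, 193.4, 114.8, 116.3] 0.61 [ 0.51958412 -0.3979797   0.04      ] [217 212 176]
```

```bash
python3 -m inch '[{"tx":0.003,"ty":0,"tz":0.025,"ax":0,"ay":0,"az":0},{"tx":0,"ty":0,"tz":0.03,"ax":0,"ay":0,"az":0},{"tx":0,"ty":0,"tz":0.03,"ax":0,"ay":0,"az":0},{"tx":0,"ty":0,"tz":0.019,"ax":0,"ay":0,"az":0},{"tx":0,"ty":0,"tz":0,"ax":0,"ay":0,"az":0},{"tx":0,"ty":0,"tz":0,"ax":0,"ay":0,"az":0}]'
python3 -m inch '[{"tx":0,"ty":0,"tz":0,"ax":0,"ay":0,"az":0},{"tx":0,"ty":0,"tz":0,"ax":0,"ay":0,"az":0},{"tx":0,"ty":0,"tz":0,"ax":0,"ay":0,"az":0},{"tx":0,"ty":0,"tz":0,"ax":0,"ay":0,"az":0},{"tx":0,"ty":0,"tz":0,"ax":0,"ay":0,"az":0},{"tx":0,"ty":0,"tz":0,"ax":0,"ay":0,"az":0},{"tx":0,"ty":0,"tz":0,"ax":0,"ay":0,"az":0}]' 0.05

```

```text
time: 5.7
ee_pos: [0.5209, -0.3967, 0.0214]
tool_rot: [[-0.705, -0.709, -0.0], [-0.709, 0.705, 0.0], [-0.0, 0.001, -1.0]]
force: [0.1, 1.2, 0.4]
finger_gap: 0.0853
grasp_force: 0.0
time: 6.4
ee_pos: [0.5224, -0.3981, 0.0236]
tool_rot: [[-0.705, -0.709, 0.003], [-0.709, 0.705, -0.003], [-0.0, -0.004, -1.0]]
force: [1.4, -0.2, 6.1]
finger_gap: 0.0631
grasp_force: 68.3
```

```bash
python3 -m inch '[{"tx":0,"ty":0,"tz":-0.02,"ax":0,"ay":0,"az":0},{"tx":0,"ty":0,"tz":-0.03,"ax":0,"ay":0,"az":0},{"tx":0,"ty":0,"tz":-0.03,"ax":0,"ay":0,"az":-6.5},{"tx":0,"ty":0,"tz":-0.03,"ax":0,"ay":0,"az":-8},{"tx":0,"ty":0,"tz":-0.03,"ax":0,"ay":0,"az":-8},{"tx":0,"ty":0,"tz":0,"ax":0,"ay":0,"az":-8},{"tx":0,"ty":0,"tz":0,"ax":0,"ay":0,"az":-8},{"tx":0,"ty":0,"tz":0,"ax":0,"ay":0,"az":-8}]'
python3 -m inch '[{"tx":0,"ty":0,"tz":0,"ax":0,"ay":0,"az":-7.2},{"tx":0,"ty":0,"tz":0,"ax":0,"ay":0,"az":0},{"tx":0,"ty":0,"tz":0,"ax":0,"ay":0,"az":0}]'
python3 - <<'E'
from h import *
c=r.calibration("wrist"); im=r.snapshot("wrist"); cv2.imwrite("pics/w2.png",im[:,:,::-1])
s=r.get_state();R=np.array(s["tool_rot"]);print(R.round(3),s["finger_gap"],s["ee_pos"],R.T@(np.array([.606,-.084,.03])-s["ee_pos"]))
for b in r.search_frame("pot_center","wrist"): print(b)
E
```

```text
time: 7.2
ee_pos: [0.5208, -0.3966, 0.1617]
tool_rot: [[0.035, -0.999, 0.0], [-0.999, -0.035, -0.0], [0.0, -0.0, -1.0]]
force: [0.4, -0.0, -1.2]
finger_gap: 0.0633
grasp_force: 67.5
time: 7.5
ee_pos: [0.5208, -0.3965, 0.1612]
tool_rot: [[0.152, -0.988, -0.0], [-0.988, -0.152, 0.0], [-0.0, 0.0, -1.0]]
force: [-0.1, -0.1, -1.0]
finger_gap: 0.0629
grasp_force: 67.5
[[ 0.152 -0.988 -0.   ]
 [-0.988 -0.152  0.   ]
 [-0.     0.    -1.   ]] 0.06286177622493506 [ 0.52080155 -0.39656584  0.16118048] [-0.29595664 -0.13171725  0.13124303]
{'bbox': [223.5, 244.4, 197.6, 192.8], 'conf': 0.91}
{'bbox': [435.0, 197.0, 103.7, 102.8], 'conf': 0.86}
{'bbox': [265.8, 0.8, 112.9, 93.6], 'conf': 0.81}
{'bbox': [81.2, 155.1, 114.8, 100.7], 'conf': 0.59}
```

View pics/w2.png

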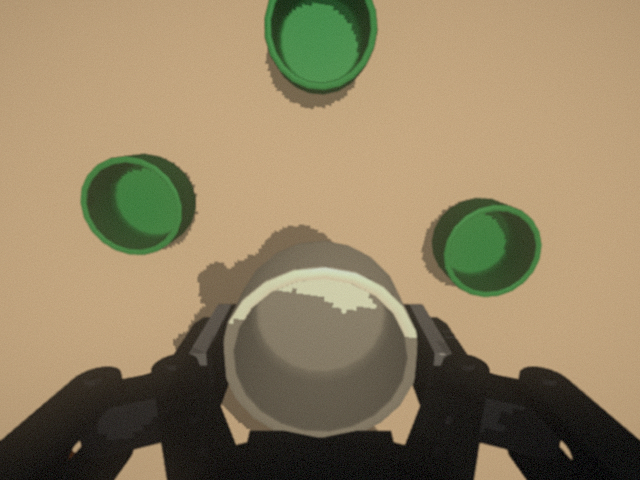

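```bash
python3 - <<'E'
from h import *
s=r.get_state();R=np.array(s["tool_rot"]);e=np.array(s["ee_pos"])
p=atz("wrist",(320.5,352),e[2]+.018); print(R.T@(p-e)); print(R.T@(np.array([.606,-.084,.03])-p))
E
python3 -m inch '[{"tx":-0.037,"ty":-0.0165,"tz":0,"ax":0,"ay":0,"az":0},{"tx":-0.037,"ty":-0.0165,"tz":0,"ax":0,"ay":0,"az":0},{"tx":-0.037,"ty":-0.0165,"tz":0,"ax":0,"ay":0,"az":0},{"tx":-0.037,"ty":-0.0165,"tz":0,"ax":0,"ay":0,"az":0},{"tx":-0.037,"ty":-0.0165,"tz":0,"ax":0,"ay":0,"az":0},{"tx":-0.037,"ty":-0.0165,"tz":0,"ax":0,"ay":0,"az":0},{"tx":-0.037,"ty":-0.0165,"tz":0,"ax":0,"ay":0,"az":0},{"tx":0,"ty":0,"tz":0,"ax":0,"ay":0,"az":0}]'
python3 - <<'E'
from h import *
s=r.get_state();R=np.array(s["tool_rot"]);print(R.T@(np.array([.606,-.084,.035])-s["ee_pos"]))
E
```

```text
[ 3.55916662e-03 -7.00592168e-05 -1.80007108e-02]
[-0.29951992 -0.13172467  0.14924411]
time: 8.4
ee_pos: [0.5958, -0.1185, 0.1614]
tool_rot: [[0.158, -0.987, 0.0], [-0.987, -0.158, 0.002], [-0.002, -0.001, -1.0]]
force: [0.0, -0.9, -1.3]
finger_gap: 0.0631
grasp_force: 67.5
[-0.0322063  -0.01543176  0.12643815]
```

```bash
python3 -m inch '[{"tx":-0.0345,"ty":-0.0155,"tz":0,"ax":0,"ay":0,"az":0},{"tx":0,"ty":0,"tz":0.02,"ax":0,"ay":0,"az":0},{"tx":0,"ty":0,"tz":0.03,"ax":0,"ay":0,"az":0},{"tx":0,"ty":0,"tz":0.03,"ax":0,"ay":0,"az":0},{"tx":0,"ty":0,"tz":0.03,"ax":0,"ay":0,"az":0},{"tx":0,"ty":0,"tz":0.013,"ax":0,"ay":0,"az":0},{"tx":0,"ty":0,"tz":0,"ax":0,"ay":0,"az":0}]'
python3 -m inch '[{"tx":0,"ty":0,"tz":0.002,"ax":0,"ay":0,"az":0},{"tx":0,"ty":0,"tz":0.001,"ax":0,"ay":0,"az":0},{"tx":0,"ty":0,"tz":0,"ax":0,"ay":0,"az":0}]'
```

```text
time: 9.1
ee_pos: [0.6042, -0.0869, 0.0374]
tool_rot: [[0.153, -0.988, -0.003], [-0.988, -0.153, 0.0], [-0.001, 0.003, -1.0]]
force: [0.9, 0.1, -1.1]
finger_gap: 0.0633
grasp_force: 68.1
time: 9.4
ee_pos: [0.6056, -0.0868, 0.0358]
tool_rot: [[0.154, -0.988, 0.001], [-0.988, -0.154, -0.0], [0.0, -0.001, -1.0]]
force: [-0.1, 0.3, -0.9]
finger_gap: 0.063
grasp_force: 68.1
```

```bash
python3 -m inch '[{"tx":-0.0055,"ty":-0.001,"tz":0,"ax":0,"ay":0,"az":0},{"tx":0,"ty":0,"tz":0,"ax":0,"ay":0,"az":0},{"tx":0,"ty":0,"tz":0,"ax":0,"ay":0,"az":0}]'
python3 -m inch '[{"tx":0,"ty":0,"tz":0.001,"ax":0,"ay":0,"az":0},{"tx":0,"ty":0,"tz":0.001,"ax":0,"ay":0,"az":0},{"tx":0,"ty":0,"tz":0,"ax":0,"ay":0,"az":0}]'
python3 - <<'E'
from h import *
for n in ["top","wrist","scene"]:
    im=r.snapshot(n); cv2.imwrite(f"pics/p_{n}.png",im[:,:,::-1])
    print([(b["bbox"],round(b["conf"],2)) for b in r.search_frame("pot_center",n)])
s=r.get_state();R=np.array(s["tool_rot"]);e=np.array(s["ee_pos"]);print(e,s["force"])
for z in (.052,): print(proj("top",[[.606,-.084,z]]),proj("scene",[[.606,-.084,z]]),proj("wrist",[[.606,-.084,z],e+R@[.0035,0,-.018]]))
a=cv2.imread("pics/p_wrist.png"); b=cv2.resize(cv2.imread("pics/p_scene.png")[230:330,260:390],None,fx=3,fy=3); 
c=np.zeros((480,800,3),np.uint8); c[:384,:512]=cv2.resize(a,(512,384)); c[180:480,410:800]=b; cv2.imwrite("pics/p_c.png",c)
E
```

```text
time: 9.7
ee_pos: [0.6054, -0.0807, 0.0355]
tool_rot: [[0.155, -0.988, 0.0], [-0.988, -0.155, -0.0], [0.0, -0.0, -1.0]]
force: [-0.1, -0.5, -1.5]
finger_gap: 0.0635
grasp_force: 68.1
time: 10.0
ee_pos: [0.6054, -0.0807, 0.0354]
tool_rot: [[0.154, -0.988, 0.0], [-0.988, -0.154, 0.0], [-0.0, -0.0, -1.0]]
force: [-4.3, 2.0, 11.6]
finger_gap: 0.063
grasp_force: 69.6
[([445.4, 307.8, 26.6, 26.3], 0.84), ([398.8, 255.9, 24.9, 26.2], 0.8), ([487.9, 254.8, 31.4, 25.0], 0.69), ([443.6, 208.8, 29.8, 27.5], 0.68), ([125.4, 211.5, 24.0, 110.7], 0.51)]
[([223.0, 242.4, 198.5, 196.9], 0.96)]
[([109.1, 328.6, 35.1, 35.9], 0.94), ([208.1, 286.8, 30.8, 31.4], 0.87), ([307.3, 264.6, 25.0, 33.5], 0.76), ([139.5, 273.5, 32.9, 30.5], 0.75), ([184.9, 335.9, 31.4, 36.1], 0.59), ([285.5, 165.2, 151.5, 147.0], 0.5)]
[ 0.60541533 -0.08074611  0.03539616] [-3.40427371  1.10832248 10.45938529]
[[331.40775649 236.59221821]] [[320.28125103 276.05159246]] [[320.58257805 350.34698759]
 [320.83752972 352.14865777]]
```

View pics/p_c.png

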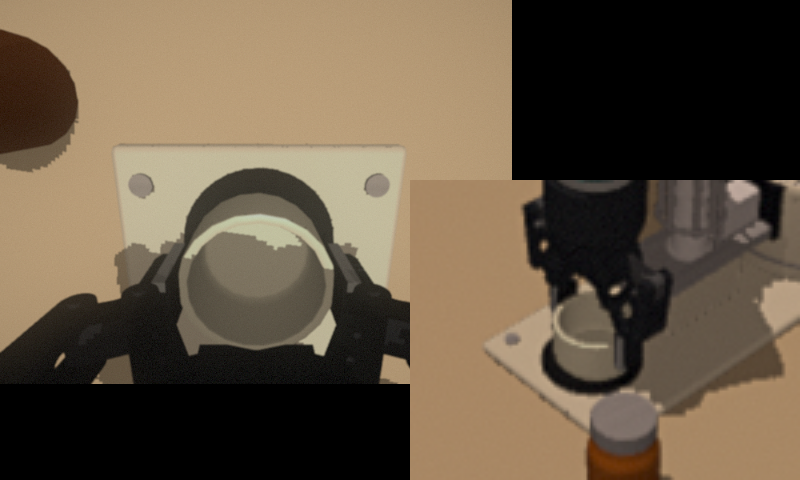

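Pot stands centred on the pad, with its rim at full-frame wrist pixel (320,352), where predicted. Releasing and rising.

```bash
python3 -m inch '[{"tx":0,"ty":0,"tz":-0.001,"ax":0,"ay":0,"az":0},{"tx":0,"ty":0,"tz":0,"ax":0,"ay":0,"az":0},{"tx":0,"ty":0,"tz":0,"ax":0,"ay":0,"az":0},{"tx":0,"ty":0,"tz":0,"ax":0,"ay":0,"az":0},{"tx":0,"ty":0,"tz":0,"ax":0,"ay":0,"az":0}]' 0.085
python3 -m inch '[{"tx":0,"ty":0,"tz":-0.02,"ax":0,"ay":0,"az":0},{"tx":0,"ty":0,"tz":-0.04,"ax":0,"ay":0,"az":0},{"tx":0,"ty":0,"tz":-0.05,"ax":0,"ay":0,"az":0},{"tx":0,"ty":0,"tz":-0.05,"ax":0,"ay":0,"az":0},{"tx":0,"ty":0,"tz":-0.05,"ax":0,"ay":0,"az":0},{"tx":0,"ty":0,"tz":-0.05,"ax":0,"ay":0,"az":0},{"tx":0,"ty":0,"tz":-0.02,"ax":0,"ay":0,"az":0},{"tx":0,"ty":0,"tz":0,"ax":0,"ay":0,"az":0}]'
python3 - <<'E'
from h import *
c=r.calibration("wrist");im=r.snapshot("wrist"); cv2.imwrite("pics/w3.png",im[:,:,::-1])
for b in r.search_frame("pot_center","wrist"):
    x,y,w,h=b["bbox"]; print(b["bbox"],b["conf"],atz("wrist",(x+w/2,y+h/2),.052,c))
E
```

```text
time: 10.8
ee_pos: [0.6052, -0.081, 0.034]
tool_rot: [[0.154, -0.988, -0.0], [-0.988, -0.154, 0.0], [-0.0, 0.0, -1.0]]
force: [-0.4, -0.6, -1.3]
finger_gap: 0.085
grasp_force: 0.0
time: 11.6
ee_pos: [0.6077, -0.0815, 0.3195]
tool_rot: [[0.154, -0.988, 0.009], [-0.988, -0.154, -0.002], [0.004, -0.008, -1.0]]
force: [0.5, 1.4, -0.5]
finger_gap: 0.0849
grasp_force: 0.0
[294.4, 174.0, 64.7, 63.4] 0.65 [ 0.60319461 -0.08154419  0.052     ]
[399.9, 0.0, 74.5, 34.7] 0.65 [ 0.53231231 -0.26628593  0.052     ]
```

```bash
python3 -m inch '[{"tx":-0.043,"ty":0,"tz":0,"ax":0,"ay":0,"az":0},{"tx":-0.043,"ty":0,"tz":0,"ax":0,"ay":0,"az":0},{"tx":-0.043,"ty":0,"tz":0,"ax":0,"ay":0,"az":0},{"tx":-0.043,"ty":0,"tz":0,"ax":0,"ay":0,"az":0},{"tx":-0.043,"ty":0,"tz":0,"ax":0,"ay":0,"az":0},{"tx":-0.043,"ty":0,"tz":0,"ax":0,"ay":0,"az":0},{"tx":-0.043,"ty":0,"tz":0,"ax":0,"ay":0,"az":0},{"tx":-0.043,"ty":0,"tz":0,"ax":0,"ay":0,"az":0}]'
python3 -m inch '[{"tx":0,"ty":0,"tz":0,"ax":0,"ay":0,"az":0},{"tx":0,"ty":0,"tz":0,"ax":0,"ay":0,"az":0}]'
python3 - <<'E'
from h import *
c=r.calibration("wrist");im=r.snapshot("wrist"); cv2.imwrite("pics/w4.png",im[:,:,::-1])
np.save("w4.npy",c,allow_pickle=True)
for n,z in (("handwheel",.126),("grip",.19)):
  for b in r.search_frame(n,"wrist"):
    x,y,w,h=b["bbox"]; print(n,b["bbox"],b["conf"],atz("wrist",(x+w/2,y+h/2),z,c))
print("exp axle",proj("wrist",[[.566,.1745,.126],[.555,.2456,.197],[.555,.2456,.126]]))
E
```

```text
time: 12.5
ee_pos: [0.5504, 0.2602, 0.311]
tool_rot: [[0.154, -0.988, -0.005], [-0.988, -0.154, -0.002], [0.001, 0.005, -1.0]]
force: [1.8, 0.4, -0.7]
finger_gap: 0.0855
grasp_force: 0.0
time: 12.7
ee_pos: [0.5508, 0.2594, 0.3114]
tool_rot: [[0.156, -0.988, -0.005], [-0.988, -0.156, -0.002], [0.001, 0.005, -1.0]]
force: [0.9, -0.4, -0.2]
finger_gap: 0.0848
grasp_force: 0.0
handwheel [215.7, 2.4, 205.4, 239.3] 0.78 [0.56382532 0.18143795 0.126     ]
grip [318.2, 192.7, 40.7, 49.9] 0.58 [0.54122404 0.2399351  0.19      ]
exp axle [[318.40749986 114.65062924]
 [318.30710361 227.35203846]
 [318.46380869 206.97230814]]
```

View pics/w4.png

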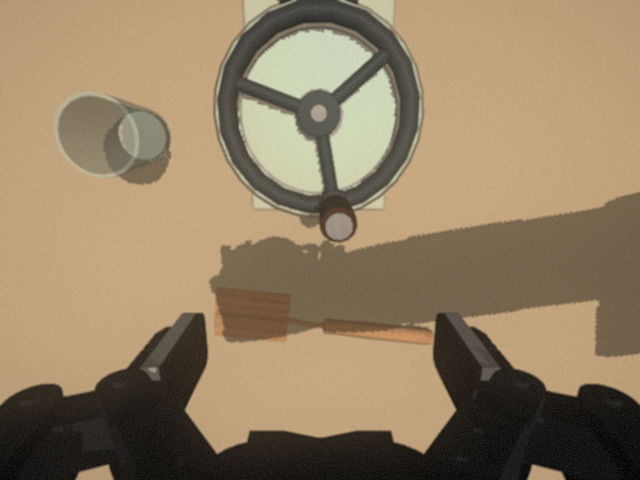

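Hub at (319,112), handle top at (340,227), tumbler at (110,135) and spatula at (320,325), which is well clear.

```bash
python3 - <<'E'
from h import *
A=atz("wrist",(319,112),.128); G=atz("wrist",(340,227),.197)
s=r.get_state();R=np.array(s["tool_rot"]);e=np.array(s["ee_pos"])
A2=np.array([.566,.1745,0]); 
print("axle",A,"grip",G,"r",np.hypot(*(G-A)[:2]),np.hypot(*(G-A2)[:2]))
pad=np.array([.606,-.084]); print("pad dist",np.hypot(*(A[:2]-pad)))
d=G-A; u=(A[:2]-pad)/np.hypot(*(A[:2]-pad)); print("u",u,"ang from home",np.arctan2(u[0]*d[1]-u[1]*d[0],u@d[:2]))
print("tool delta to grip",R.T@(np.array([G[0],G[1],.170])-e))
print(R.round(4))
E
```

```text
axle [0.56582865 0.17261837 0.128     ] grip [0.54113025 0.24321768 0.197     ] r 0.07479487594482412 0.07307957514947608
pad dist 0.2597435785754253
u [-0.15465772  0.98796811] ang from home 0.1812505330704165
tool delta to grip [0.01254086 0.01261836 0.14299788]
[[ 1.528e-01 -9.883e-01 -2.200e-03]
 [-9.883e-01 -1.528e-01 -1.100e-03]
 [ 8.000e-04  2.400e-03 -1.000e+00]]
```

```bash
python3 -m inch '[{"tx":0.013,"ty":0.0123,"tz":0.02,"ax":0,"ay":0,"az":0},{"tx":0,"ty":0,"tz":0.04,"ax":0,"ay":0,"az":0},{"tx":0,"ty":0,"tz":0.04,"ax":0,"ay":0,"az":0},{"tx":0,"ty":0,"tz":0.03,"ax":0,"ay":0,"az":0},{"tx":0,"ty":0,"tz":0.011,"ax":0,"ay":0,"az":0},{"tx":0,"ty":0,"tz":0,"ax":0,"ay":0,"az":0},{"tx":0,"ty":0,"tz":0,"ax":0,"ay":0,"az":0}]'
```

```text
time: 13.55
ee_pos: [0.5433, 0.2439, 0.1747]
tool_rot: [[0.153, -0.988, 0.002], [-0.988, -0.153, 0.001], [-0.0, -0.002, -1.0]]
force: [0.6, -0.3, 0.6]
finger_gap: 0.0848
grasp_force: 0.0
```

```bash
python3 -m inch '[{"tx":0,"ty":0,"tz":0,"ax":0,"ay":0,"az":0},{"tx":0,"ty":0,"tz":0,"ax":0,"ay":0,"az":0},{"tx":0,"ty":0,"tz":0,"ax":0,"ay":0,"az":0},{"tx":0,"ty":0,"tz":0,"ax":0,"ay":0,"az":0},{"tx":0,"ty":0,"tz":0,"ax":0,"ay":0,"az":0},{"tx":0,"ty":0,"tz":0,"ax":0,"ay":0,"az":0},{"tx":0,"ty":0,"tz":0,"ax":0,"ay":0,"az":0}]' 0.015
python3 - <<'E'
from h import *
s=r.get_state();print(s["ee_pos"],s["force"],s["finger_gap"])
im=r.snapshot("wrist"); cv2.imwrite("pics/w5.png",im[:,:,::-1])
E
```

```text
time: 14.25
ee_pos: [0.5423, 0.2444, 0.174]
tool_rot: [[0.154, -0.988, 0.001], [-0.988, -0.154, 0.0], [-0.0, -0.001, -1.0]]
force: [-1.6, 0.3, 5.5]
finger_gap: 0.0236
grasp_force: 58.6
[0.54227077 0.2444263  0.17398778] [-1.55498769  0.28424154  5.50425828] 0.023619527675166972
```

View pics/w5.png

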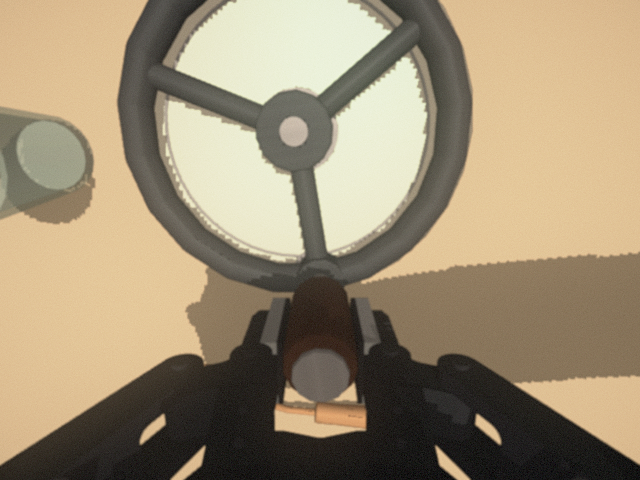

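Handle top at (320,373) is between the pads, hub at (293,131). Next, the circle steps.

```bash
cat > circ.py <<'E'
from h import *
import sys
A=np.array([.5658,.1735]); u=np.array([-.1547,.988])
def st():
    s=r.get_state();return np.array(s["ee_pos"]),np.array(s["tool_rot"]),s
def plan(o,ths,rad=.072):
    e,R,s=st(); p=e[:2].copy(); l=np.array([u[1],-u[0]])*-1
    d=e[:2]-o-A; print("theta",np.degrees(np.arctan2(d@l,d@u)).round(1),"rad",np.hypot(*d).round(4),"z",e[2].round(4),"f",np.round(s["force"],1),s["time"])
    for t in np.radians(ths):
        q=A+rad*(u*np.cos(t)+l*np.sin(t))+o
        v=R.T@np.r_[q-p,0]; print(round(v[0],4),round(v[1],4),end=" | "); p=q
    print()
E
python3 - <<'E'
from circ import *
e,R,s=st()
for z in (.192,.197): 
    g=atz("wrist",(320,373),z); print("g-tcp tool",(R.T@(g-e)).round(4),"r",np.hypot(*(g[:2]-A)))
print("axle",atz("wrist",(293,131),.128))
plan(np.zeros(2),np.arange(18,79,7.5))
E
```

```text
g-tcp tool [-0.0042 -0.0002 -0.018 ] r 0.07888719562856125
g-tcp tool [-0.0008 -0.0002 -0.023 ] r 0.07547503693006508
axle [0.56520651 0.17510069 0.128     ]
theta 9.4 rad 0.0747 z 0.174 f [-1.9  0.1  5.4] 14.3
0.0052 0.01 | 0.0035 0.0087 | 0.0046 0.0082 | 0.0056 0.0075 | 0.0066 0.0067 | 0.0074 0.0058 | 0.0081 0.0048 | 0.0087 0.0037 | 0.0091 0.0026 |
```

```bash
sed -i 's/A=np.array.*; u/A=np.array([.5655,.1743]); u/' circ.py; python3 - <<'E'
from circ import *
e,R,s=st(); d=e[:2]-A; o=d-.072*d/np.hypot(*d); print(o); np.save("o.npy",o)
plan(o,[14,21,28,35.5,43,50.5,58,65.5])
E
```

```text
[-0.00059111  0.00178631]
theta 9.4 rad 0.072 z 0.174 f [-1.9  0.1  5.4] 14.3
0.0012 0.0056 | 0.0026 0.0084 | 0.0036 0.008 | 0.005 0.008 | 0.006 0.0073 | 0.0069 0.0065 | 0.0076 0.0055 | 0.0083 0.0045 |
```

```bash
python3 -m inch '[{"tx":0.0012,"ty":0.0056,"tz":-0.001,"ax":0,"ay":0,"az":0},{"tx":0.0026,"ty":0.0084,"tz":0,"ax":0,"ay":0,"az":0},{"tx":0.0036,"ty":0.008,"tz":0,"ax":0,"ay":0,"az":0},{"tx":0.005,"ty":0.008,"tz":0,"ax":0,"ay":0,"az":0}]'
python3 - <<'E'
from circ import *
plan(np.load("o.npy"),[43,50.5,58,65.5,73,80.5,88,95.5])
E
```

```text
time: 14.7
ee_pos: [0.5143, 0.2276, 0.1741]
tool_rot: [[0.155, -0.988, 0.001], [-0.988, -0.155, 0.001], [-0.001, -0.001, -1.0]]
force: [3.2, 4.5, -2.7]
finger_gap: 0.0237
grasp_force: 59.2
theta 35.6 rad 0.0723 z 0.1741 f [ 3.2  4.5 -2.7] 14.7
0.0061 0.007 | 0.0069 0.0065 | 0.0076 0.0055 | 0.0083 0.0045 | 0.0088 0.0033 | 0.0092 0.0022 | 0.0094 0.0009 | 0.0094 -0.0003 |
```

```bash
python3 -m inch '[{"tx":0.006,"ty":0.007,"tz":0,"ax":0,"ay":0,"az":0},{"tx":0.0069,"ty":0.0065,"tz":0,"ax":0,"ay":0,"az":0},{"tx":0.0076,"ty":0.0055,"tz":0,"ax":0,"ay":0,"az":0},{"tx":0.0083,"ty":0.0045,"tz":0,"ax":0,"ay":0,"az":0},{"tx":0.0088,"ty":0.0033,"tz":0,"ax":0,"ay":0,"az":0},{"tx":0.0092,"ty":0.0022,"tz":0,"ax":0,"ay":0,"az":0},{"tx":0.0094,"ty":0.0009,"tz":0,"ax":0,"ay":0,"az":0},{"tx":0.0094,"ty":-0.0003,"tz":0,"ax":0,"ay":0,"az":0}]'
python3 - <<'E'
from circ import *
plan(np.load("o.npy"),[103,110.5,118,125.5,133,140.5,148,155.5])
E
```

```text
time: 15.5
ee_pos: [0.4935, 0.1629, 0.1743]
tool_rot: [[0.157, -0.988, -0.003], [-0.987, -0.157, 0.014], [-0.014, 0.0, -1.0]]
force: [-1.1, 18.6, 0.4]
finger_gap: 0.0238
grasp_force: 60.0
theta 91.6 rad 0.0726 z 0.1743 f [-1.1 18.6  0.4] 15.5
0.0142 -0.0024 | 0.009 -0.0027 | 0.0086 -0.0038 | 0.008 -0.0049 | 0.0073 -0.0059 | 0.0065 -0.0068 | 0.0055 -0.0076 | 0.0045 -0.0083 |
```

```bash
python3 -m inch '[{"tx":0,"ty":0,"tz":0,"ax":0,"ay":0,"az":0},{"tx":0,"ty":0,"tz":0,"ax":0,"ay":0,"az":0}]'
python3 - <<'E'
from circ import *
im=r.snapshot("top"); cv2.imwrite("pics/t2.png",cv2.resize(im[195:300,165:365,::-1],None,fx=4,fy=4))
plan(np.load("o.npy"),[100,105,110,115,120,125,130,135])
E
```

```text
time: 15.7
ee_pos: [0.494, 0.1606, 0.1744]
tool_rot: [[0.156, -0.988, -0.002], [-0.988, -0.156, 0.008], [-0.008, 0.0, -1.0]]
force: [0.6, 10.9, 0.2]
finger_gap: 0.0236
grasp_force: 60.1
theta 93.4 rad 0.0726 z 0.1743 f [ 0.5 10.4  0.7] 15.75
0.0082 -0.0016 | 0.0061 -0.0014 | 0.006 -0.0019 | 0.0058 -0.0024 | 0.0056 -0.0029 | 0.0053 -0.0034 | 0.005 -0.0038 | 0.0046 -0.0042 |
```

```bash
python3 -m inch '[{"tx":0.0065,"ty":-0.001,"tz":0,"ax":0,"ay":0,"az":0},{"tx":0.0061,"ty":-0.0014,"tz":0,"ax":0,"ay":0,"az":0},{"tx":0.006,"ty":-0.0019,"tz":0,"ax":0,"ay":0,"az":0},{"tx":0.0058,"ty":-0.0024,"tz":0,"ax":0,"ay":0,"az":0},{"tx":0.0056,"ty":-0.0029,"tz":0,"ax":0,"ay":0,"az":0},{"tx":0.0053,"ty":-0.0034,"tz":0,"ax":0,"ay":0,"az":0},{"tx":0.005,"ty":-0.0038,"tz":0,"ax":0,"ay":0,"az":0},{"tx":0.0046,"ty":-0.0042,"tz":0,"ax":0,"ay":0,"az":0}]'
python3 - <<'E'
from circ import *
plan(np.load("o.npy"),[140,145,150,155,160,165,170,175])
E
```

```text
time: 16.55
ee_pos: [0.516, 0.1224, 0.1735]
tool_rot: [[0.158, -0.987, -0.013], [-0.987, -0.158, 0.015], [-0.017, 0.011, -1.0]]
force: [-12.8, 19.9, 7.0]
finger_gap: 0.0239
grasp_force: 60.9
theta 128.7 rad 0.0726 z 0.1735 f [-12.8  19.9   7. ] 16.55
0.0097 -0.0103 | 0.0038 -0.005 | 0.0034 -0.0053 | 0.0029 -0.0056 | 0.0024 -0.0058 | 0.0019 -0.006 | 0.0014 -0.0061 | 0.0008 -0.0062 |
```

```bash
python3 -m inch '[{"tx":0,"ty":0,"tz":0,"ax":0,"ay":0,"az":0},{"tx":0,"ty":0,"tz":0,"ax":0,"ay":0,"az":0},{"tx":0,"ty":0,"tz":0,"ax":0,"ay":0,"az":0}]'
python3 - <<'E'
from circ import *
plan(np.load("o.npy"),[])
for n in("scene","top"):
    r.snapshot(n)
    for k in ("capsule0_center","pot_center"): 
        for b in r.search_frame(k,n): print(n,k,np.round(b["bbox"]),round(b["conf"],2))
E
```

```text
time: 16.85
ee_pos: [0.517, 0.1215, 0.1735]
tool_rot: [[0.157, -0.988, -0.011], [-0.987, -0.157, 0.012], [-0.014, 0.009, -1.0]]
force: [-8.9, 15.9, 5.3]
finger_gap: 0.0238
grasp_force: 60.7
theta 129.8 rad 0.0726 z 0.1735 f [-8.9 15.9  5.3] 16.85

scene capsule0_center [327. 251.  13.  17.] 0.58
scene pot_center [112. 331.  35.  31.] 0.87
scene pot_center [183. 336.  34.  37.] 0.81
scene pot_center [138. 275.  34.  27.] 0.74
scene pot_center [307. 263.  31.  36.] 0.69
scene pot_center [208. 285.  31.  32.] 0.63
top capsule0_center [190. 206. 163.  71.] 0.7
top capsule0_center [308. 233.  14.  11.] 0.69
top capsule0_center [192. 215.  62.  48.] 0.44
top pot_center [446. 309.  27.  30.] 0.93
top pot_center [402. 254.  27.  28.] 0.85
top pot_center [441. 211.  33.  27.] 0.85
top pot_center [320. 226.  22.  23.] 0.76
top pot_center [490. 253.  30.  29.] 0.55
```

```bash
python3 -m inch '[{"tx":0.0042,"ty":-0.0046,"tz":-0.0005,"ax":0,"ay":0,"az":0},{"tx":0.0038,"ty":-0.005,"tz":-0.0005,"ax":0,"ay":0,"az":0},{"tx":0.0034,"ty":-0.0053,"tz":0,"ax":0,"ay":0,"az":0},{"tx":0.0029,"ty":-0.0056,"tz":0,"ax":0,"ay":0,"az":0},{"tx":0.0024,"ty":-0.0058,"tz":0,"ax":0,"ay":0,"az":0},{"tx":0.0019,"ty":-0.006,"tz":0,"ax":0,"ay":0,"az":0},{"tx":0.0014,"ty":-0.0061,"tz":0,"ax":0,"ay":0,"az":0},{"tx":0.0008,"ty":-0.0062,"tz":0,"ax":0,"ay":0,"az":0}]'
python3 - <<'E'
from circ import *
plan(np.load("o.npy"),[177,180,185,190,195,200,205,210,215])
E
```

```text
time: 17.95
ee_pos: [0.5576, 0.1042, 0.1718]
tool_rot: [[0.156, -0.987, -0.025], [-0.988, -0.156, 0.002], [-0.006, 0.025, -1.0]]
force: [-20.9, 2.8, 6.5]
finger_gap: 0.0239
grasp_force: 61.4
theta 165.3 rad 0.0722 z 0.1718 f [-20.9   2.8   6.5] 17.95
0.002 -0.0146 | 0.0001 -0.0038 | -0.0003 -0.0063 | -0.0008 -0.0062 | -0.0014 -0.0061 | -0.0019 -0.006 | -0.0024 -0.0058 | -0.0029 -0.0056 | -0.0034 -0.0053 |
```

```bash
python3 -m inch '[{"tx":0.0003,"ty":-0.0062,"tz":-0.001,"ax":0,"ay":0,"az":0},{"tx":-0.0003,"ty":-0.0063,"tz":-0.001,"ax":0,"ay":0,"az":0},{"tx":0,"ty":0,"tz":0,"ax":0,"ay":0,"az":0}]'
python3 - <<'E'
from circ import *
plan(np.load("o.npy"),[])
r.snapshot("top")
for k in ("capsule0_center",): 
        for b in r.search_frame(k,"top"): print(k,np.round(b["bbox"]),round(b["conf"],2))
E
```

```text
time: 18.25
ee_pos: [0.5711, 0.1042, 0.172]
tool_rot: [[0.154, -0.988, -0.024], [-0.988, -0.154, -0.002], [-0.002, 0.024, -1.0]]
force: [-13.7, 0.4, -3.4]
finger_gap: 0.0238
grasp_force: 60.6
theta 176.0 rad 0.0721 z 0.172 f [-13.7   0.4  -3.4] 18.25

capsule0_center [310. 233.  18.  12.] 0.67
```

```bash
python3 -m inch '[{"tx":-0.0008,"ty":-0.0062,"tz":0,"ax":0,"ay":0,"az":0},{"tx":-0.0014,"ty":-0.0061,"tz":0,"ax":0,"ay":0,"az":0},{"tx":0,"ty":0,"tz":0,"ax":0,"ay":0,"az":0}]'
python3 - <<'E'
from circ import *
plan(np.load("o.npy"),[195,200,205,210,215,220,225,230,235])
im=r.snapshot("top")
for b in r.search_frame("capsule0_center","top"): print(np.round(b["bbox"]),round(b["conf"],2))
im2=r.snapshot("scene")
for b in r.search_frame("capsule0_center","scene"): print(np.round(b["bbox"]),round(b["conf"],2))
a=cv2.resize(im[205:275,265:365,::-1],(400,280),interpolation=2); b=cv2.resize(im2[220:320,280:380,::-1],(400,400),interpolation=2)
c=np.zeros((400,800,3),np.uint8);c[:280,:400]=a;c[:,400:]=b;cv2.imwrite("pics/half.png",c)
E
```

```text
time: 18.65
ee_pos: [0.586, 0.1072, 0.1723]
tool_rot: [[0.154, -0.988, -0.018], [-0.988, -0.153, -0.004], [0.002, 0.018, -1.0]]
force: [-7.1, -2.4, -6.4]
finger_gap: 0.0237
grasp_force: 60.0
theta -171.9 rad 0.072 z 0.1723 f [-7.1 -2.4 -6.4] 18.65
-0.0018 -0.0084 | -0.0019 -0.006 | -0.0024 -0.0058 | -0.0029 -0.0056 | -0.0034 -0.0053 | -0.0038 -0.005 | -0.0042 -0.0046 | -0.0046 -0.0042 | -0.005 -0.0038 | 
[312. 232.  15.  15.] 0.48
[324. 252.  14.  16.] 0.57
```

```bash
python3 - <<'E'
from circ import *
pad=np.array([.606,-.084]);
for k,z in ((0,.035),(.01,.04),(.028,.081)):
    X=np.r_[pad+u*k,z]; print(k,proj("scene",[X]),proj("top",[X]))
E
```

```text
0 [[320.30233085 281.59017838]] [[331.22753881 237.15525023]]
0.01 [[323.49723935 278.003802  ]] [[327.31725909 237.48795103]]
0.028 [[329.33190325 260.94641652]] [[320.26852887 237.03274497]]
```

View pics/half.png

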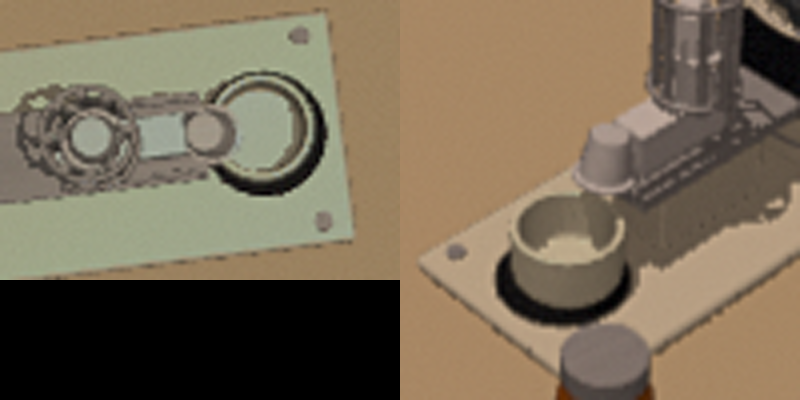

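The capsule sat upright at the slide's very end, at half.png (208,130) in the top crop and (605,160) in the scene crop. It had not dropped yet, so I'll check whether it falls.

```bash
python3 -m inch '[{"tx":0,"ty":0,"tz":0,"ax":0,"ay":0,"az":0},{"tx":0,"ty":0,"tz":0,"ax":0,"ay":0,"az":0}]'
cat > cap.py <<'E'
from circ import *
plan(np.load("o.npy"),[])
for n in("top","scene"):
    im=r.snapshot(n)
    print(n,[(np.round(b["bbox"]).tolist(),round(b["conf"],2)) for b in r.search_frame("capsule0_center",n)])
    old=cv2.imread("pics/ref_%s.png"%n) 
    if old is not None:
        x,y,w,h=((305,222,25,30),(322,245,24,28))[n=="scene"]
        print("diff ref",np.abs(old[y:y+h,x:x+w].astype(int)-im[y:y+h,x:x+w,::-1]).mean())
    else: cv2.imwrite("pics/ref_%s.png"%n,im[:,:,::-1])
E
python3 cap.py
```

```text
time: 19.05
ee_pos: [0.586, 0.1073, 0.1724]
tool_rot: [[0.153, -0.988, -0.018], [-0.988, -0.153, -0.004], [0.001, 0.018, -1.0]]
force: [-7.3, -2.7, -7.2]
finger_gap: 0.0238
grasp_force: 60.0
theta -171.8 rad 0.072 z 0.1724 f [-7.3 -2.7 -7.2] 19.05

top [([313.0, 232.0, 14.0, 14.0], 0.7), ([345.0, 177.0, 20.0, 23.0], 0.66), ([239.0, 207.0, 116.0, 76.0], 0.42)]
scene [([324.0, 252.0, 13.0, 16.0], 0.62)][ WARN:0@1.162] global loadsave.cpp:275 findDecoder imread_('pics/ref_top.png'): can't open/read file: check file path/integrity
[ WARN:0@2.634] global loadsave.cpp:275 findDecoder imread_('pics/ref_scene.png'): can't open/read file: check file path/integrity
```

```bash
python3 -m inch '[{"tx":-0.0018,"ty":-0.006,"tz":0,"ax":0,"ay":0,"az":0},{"tx":-0.0022,"ty":-0.0059,"tz":0.0005,"ax":0,"ay":0,"az":0},{"tx":-0.0026,"ty":-0.0057,"tz":0.0005,"ax":0,"ay":0,"az":0},{"tx":-0.0031,"ty":-0.0055,"tz":0,"ax":0,"ay":0,"az":0},{"tx":0,"ty":0,"tz":0,"ax":0,"ay":0,"az":0}]'
python3 cap.py
```

```text
time: 19.75
ee_pos: [0.6112, 0.1211, 0.1728]
tool_rot: [[0.154, -0.988, -0.01], [-0.988, -0.154, -0.003], [0.001, 0.01, -1.0]]
force: [-3.8, -0.6, -7.5]
finger_gap: 0.0239
grasp_force: 60.0
theta -148.8 rad 0.0718 z 0.1728 f [-3.8 -0.6 -7.5] 19.75

top [([324.0, 234.0, 15.0, 13.0], 0.63)]
diff ref 14.941333333333333
scene [([365.0, 191.0, 68.0, 41.0], 0.41)]
diff ref 14.963789682539682
```

The capsule has dropped into the pot (top box centre about (331,240)). Carrying on round.

```bash
python3 - <<'E'
from circ import *
plan(np.load("o.npy"),[218,225,232,239,246,253,260,267])
E
```

```text
theta -148.2 rad 0.0718 z 0.174 f [-6.  -1.4 -7.7] 19.95
-0.0043 -0.0065 | -0.0058 -0.0066 | -0.0066 -0.0058 | -0.0072 -0.005 | -0.0078 -0.0041 | -0.0082 -0.0031 | -0.0085 -0.002 | -0.0087 -0.001 |
```

```bash
python3 -m inch '[{"tx":-0.0046,"ty":-0.007,"tz":0.0005,"ax":0,"ay":0,"az":0},{"tx":-0.0058,"ty":-0.0066,"tz":0.0005,"ax":0,"ay":0,"az":0},{"tx":-0.0066,"ty":-0.0058,"tz":0,"ax":0,"ay":0,"az":0},{"tx":-0.0072,"ty":-0.005,"tz":0,"ax":0,"ay":0,"az":0},{"tx":-0.0078,"ty":-0.0041,"tz":0,"ax":0,"ay":0,"az":0},{"tx":-0.0082,"ty":-0.0031,"tz":0,"ax":0,"ay":0,"az":0},{"tx":-0.0085,"ty":-0.002,"tz":0,"ax":0,"ay":0,"az":0},{"tx":-0.0087,"ty":-0.001,"tz":0,"ax":0,"ay":0,"az":0}]'
python3 - <<'E'
from circ import *
plan(np.load("o.npy"),[274,281,288,295,302,309,316,323])
E
```

```text
time: 20.75
ee_pos: [0.6362, 0.1833, 0.1739]
tool_rot: [[0.154, -0.988, -0.01], [-0.988, -0.154, -0.003], [0.001, 0.01, -1.0]]
force: [-10.8, -2.8, -1.3]
finger_gap: 0.0239
grasp_force: 60.5
theta -93.1 rad 0.0717 z 0.1739 f [-10.8  -2.8  -1.3] 20.75
-0.0089 -0.0003 | -0.0087 0.0012 | -0.0085 0.0022 | -0.0082 0.0032 | -0.0077 0.0042 | -0.0072 0.0051 | -0.0065 0.0059 | -0.0057 0.0067 |
```

```bash
python3 -m inch '[{"tx":-0.0089,"ty":0.0005,"tz":0,"ax":0,"ay":0,"az":0},{"tx":-0.0087,"ty":0.0014,"tz":0,"ax":0,"ay":0,"az":0},{"tx":-0.0085,"ty":0.0022,"tz":0,"ax":0,"ay":0,"az":0},{"tx":-0.0082,"ty":0.0032,"tz":0,"ax":0,"ay":0,"az":0},{"tx":-0.0077,"ty":0.0042,"tz":0,"ax":0,"ay":0,"az":0},{"tx":-0.0072,"ty":0.0051,"tz":0,"ax":0,"ay":0,"az":0},{"tx":-0.0065,"ty":0.0059,"tz":0,"ax":0,"ay":0,"az":0},{"tx":-0.0057,"ty":0.0067,"tz":0,"ax":0,"ay":0,"az":0}]'
python3 - <<'E'
from circ import *
plan(np.load("o.npy"),[328,333,338,343,346,348,349])
E
```

```text
time: 21.55
ee_pos: [0.601, 0.238, 0.174]
tool_rot: [[0.153, -0.988, -0.003], [-0.988, -0.153, -0.006], [0.005, 0.004, -1.0]]
force: [-0.2, -5.5, -6.3]
finger_gap: 0.0239
grasp_force: 60.1
theta -39.2 rad 0.0717 z 0.174 f [-0.2 -5.5 -6.3] 21.55
-0.0055 0.0071 | -0.0031 0.0055 | -0.0026 0.0057 | -0.0021 0.0059 | -0.001 0.0036 | -0.0006 0.0024 | -0.0002 0.0012 |
```

```bash
python3 -m inch '[{"tx":-0.0052,"ty":0.0071,"tz":0,"ax":0,"ay":0,"az":0},{"tx":-0.003,"ty":0.0055,"tz":0,"ax":0,"ay":0,"az":0},{"tx":-0.0026,"ty":0.0057,"tz":0,"ax":0,"ay":0,"az":0},{"tx":-0.0021,"ty":0.0059,"tz":0,"ax":0,"ay":0,"az":0},{"tx":-0.001,"ty":0.0036,"tz":0,"ax":0,"ay":0,"az":0},{"tx":-0.0006,"ty":0.0024,"tz":0,"ax":0,"ay":0,"az":0},{"tx":0,"ty":0,"tz":0,"ax":0,"ay":0,"az":0},{"tx":0,"ty":0,"tz":0,"ax":0,"ay":0,"az":0}]'
python3 - <<'E'
from circ import *
plan(np.load("o.npy"),[349.5])
E
```

```text
time: 22.35
ee_pos: [0.5699, 0.2478, 0.1745]
tool_rot: [[0.153, -0.988, -0.001], [-0.988, -0.153, -0.005], [0.004, 0.002, -1.0]]
force: [-0.4, -4.7, -6.7]
finger_gap: 0.0235
grasp_force: 60.1
theta -12.9 rad 0.0719 z 0.1745 f [-0.4 -4.7 -6.7] 22.35
-0.0007 0.0029 |
```

Move to -10.5° and lower gently until the pin meets the ring.

```bash
python3 -m inch '[{"tx":-0.0003,"ty":0.003,"tz":0.001,"ax":0,"ay":0,"az":0},{"tx":0,"ty":0,"tz":0.002,"ax":0,"ay":0,"az":0},{"tx":0,"ty":0,"tz":0.001,"ax":0,"ay":0,"az":0},{"tx":0,"ty":0,"tz":0,"ax":0,"ay":0,"az":0}]'
python3 -m inch '[{"tx":0,"ty":0,"tz":0.001,"ax":0,"ay":0,"az":0},{"tx":0,"ty":0,"tz":0.001,"ax":0,"ay":0,"az":0},{"tx":0,"ty":0,"tz":0,"ax":0,"ay":0,"az":0}]'
```

```text
time: 22.75
ee_pos: [0.5685, 0.2479, 0.1738]
tool_rot: [[0.153, -0.988, 0.003], [-0.988, -0.153, -0.004], [0.004, -0.003, -1.0]]
force: [-2.8, -6.7, 4.7]
finger_gap: 0.0238
grasp_force: 61.3
time: 23.05
ee_pos: [0.5685, 0.2479, 0.1721]
tool_rot: [[0.153, -0.988, 0.003], [-0.988, -0.153, -0.004], [0.004, -0.003, -1.0]]
force: [-2.5, -5.6, 6.5]
finger_gap: 0.0235
grasp_force: 61.4
```

```bash
python3 -m inch '[{"tx":0,"ty":0,"tz":0.001,"ax":0,"ay":0,"az":0},{"tx":0,"ty":0,"tz":0.001,"ax":0,"ay":0,"az":0},{"tx":0,"ty":0,"tz":0,"ax":0,"ay":0,"az":0}]'
python3 -m inch '[{"tx":0,"ty":0,"tz":0.001,"ax":0,"ay":0,"az":0},{"tx":0,"ty":0,"tz":0,"ax":0,"ay":0,"az":0}]'
python3 -m inch '[{"tx":0,"ty":0,"tz":0.001,"ax":0,"ay":0,"az":0},{"tx":0,"ty":0,"tz":0,"ax":0,"ay":0,"az":0}]'
```

```text
time: 23.35
ee_pos: [0.5686, 0.2479, 0.1701]
tool_rot: [[0.153, -0.988, 0.004], [-0.988, -0.153, -0.004], [0.004, -0.003, -1.0]]
force: [-2.6, -7.0, 6.2]
finger_gap: 0.0236
grasp_force: 61.4
time: 23.55
ee_pos: [0.5686, 0.2479, 0.1691]
tool_rot: [[0.153, -0.988, 0.004], [-0.988, -0.153, -0.004], [0.004, -0.003, -1.0]]
force: [-2.9, -6.5, 5.7]
finger_gap: 0.0235
grasp_force: 61.4
time: 23.75
ee_pos: [0.5687, 0.2479, 0.1682]
tool_rot: [[0.153, -0.988, 0.004], [-0.988, -0.153, -0.004], [0.004, -0.003, -1.0]]
force: [-3.0, -7.1, 7.0]
finger_gap: 0.0238
grasp_force: 61.4
```

```bash
python3 -m inch '[{"tx":0,"ty":0,"tz":0.001,"ax":0,"ay":0,"az":0},{"tx":0,"ty":0,"tz":0,"ax":0,"ay":0,"az":0}]'
python3 -m inch '[{"tx":0,"ty":0,"tz":0.001,"ax":0,"ay":0,"az":0},{"tx":0,"ty":0,"tz":0,"ax":0,"ay":0,"az":0}]'
```

```text
time: 23.95
ee_pos: [0.5687, 0.2479, 0.1672]
tool_rot: [[0.153, -0.988, 0.004], [-0.988, -0.153, -0.004], [0.004, -0.003, -1.0]]
force: [-2.3, -7.7, 6.8]
finger_gap: 0.0237
grasp_force: 61.4
time: 24.15
ee_pos: [0.5687, 0.2479, 0.1663]
tool_rot: [[0.153, -0.988, 0.004], [-0.988, -0.153, -0.004], [0.004, -0.003, -1.0]]
force: [-2.3, -7.2, 6.1]
finger_gap: 0.0237
grasp_force: 61.5
```

```bash
python3 -m inch '[{"tx":0.0005,"ty":0,"tz":0.001,"ax":0,"ay":0,"az":0},{"tx":0,"ty":0,"tz":0,"ax":0,"ay":0,"az":0}]'
python3 -m inch '[{"tx":0,"ty":0,"tz":0.0007,"ax":0,"ay":0,"az":0},{"tx":0,"ty":0,"tz":0,"ax":0,"ay":0,"az":0}]'
python3 - <<'E'
from circ import *
plan(np.load("o.npy"),np.arange(-10,12,1))
E
```

```text
time: 24.35
ee_pos: [0.5688, 0.2479, 0.1662]
tool_rot: [[0.153, -0.988, 0.004], [-0.988, -0.153, -0.003], [0.003, -0.004, -1.0]]
force: [-4.3, -5.5, 9.7]
finger_gap: 0.0238
grasp_force: 61.8
time: 24.55
ee_pos: [0.5689, 0.2479, 0.1661]
tool_rot: [[0.153, -0.988, 0.004], [-0.988, -0.153, -0.003], [0.003, -0.004, -1.0]]
force: [-5.0, -5.7, 13.2]
finger_gap: 0.0236
grasp_force: 62.1
theta -12.0 rad 0.0719 z 0.1661 f [-5.  -5.7 13.2] 24.55
-0.0005 0.0025 | -0.0002 0.0012 | -0.0002 0.0012 | -0.0002 0.0012 | -0.0001 0.0012 | -0.0001 0.0013 | -0.0001 0.0013 | -0.0001 0.0013 | -0.0001 0.0013 | -0.0 0.0013 | -0.0 0.0013 | 0.0 0.0013 | 0.0 0.0013 | 0.0001 0.0013 | 0.0001 0.0013 | 0.0001 0.0013 | 0.0001 0.0013 | 0.0001 0.0012 | 0.0002 0.0012 | 0.0002 0.0012 | 0.0002 0.0012 | 0.0002 0.0012 |
```

```bash
python3 -m inch '[{"tx":-0.0002,"ty":0.0008,"tz":0,"ax":0,"ay":0,"az":0},{"tx":-0.0001,"ty":0.0008,"tz":0,"ax":0,"ay":0,"az":0},{"tx":-0.0001,"ty":0.0008,"tz":0,"ax":0,"ay":0,"az":0},{"tx":-0.0001,"ty":0.0008,"tz":0,"ax":0,"ay":0,"az":0},{"tx":-0.0001,"ty":0.0008,"tz":0,"ax":0,"ay":0,"az":0}]'
python3 -m inch '[{"tx":-0.0001,"ty":0.0008,"tz":0,"ax":0,"ay":0,"az":0},{"tx":-0.0001,"ty":0.0008,"tz":0,"ax":0,"ay":0,"az":0},{"tx":-0.0001,"ty":0.0008,"tz":0,"ax":0,"ay":0,"az":0},{"tx":-0.0001,"ty":0.0008,"tz":0,"ax":0,"ay":0,"az":0}]'
```

```text
time: 25.05
ee_pos: [0.5683, 0.2479, 0.1662]
tool_rot: [[0.152, -0.988, 0.012], [-0.988, -0.152, -0.003], [0.004, -0.011, -1.0]]
force: [5.2, -6.7, 4.9]
finger_gap: 0.0236
grasp_force: 61.4
time: 25.45
ee_pos: [0.5667, 0.248, 0.1662]
tool_rot: [[0.152, -0.988, 0.015], [-0.988, -0.152, -0.002], [0.004, -0.014, -1.0]]
force: [7.1, -5.0, 4.7]
finger_gap: 0.0235
grasp_force: 61.2
```

```bash
python3 -m inch '[{"tx":0,"ty":0,"tz":0.0006,"ax":0,"ay":0,"az":0},{"tx":0,"ty":0,"tz":0.0006,"ax":0,"ay":0,"az":0},{"tx":0,"ty":0,"tz":0,"ax":0,"ay":0,"az":0}]'
python3 -m inch '[{"tx":-0.0001,"ty":0.0008,"tz":0,"ax":0,"ay":0,"az":0},{"tx":-0.0001,"ty":0.0008,"tz":0,"ax":0,"ay":0,"az":0},{"tx":-0.0001,"ty":0.0008,"tz":0,"ax":0,"ay":0,"az":0}]'
```

```text
time: 25.75
ee_pos: [0.5666, 0.248, 0.1661]
tool_rot: [[0.152, -0.988, 0.015], [-0.988, -0.152, -0.002], [0.004, -0.014, -1.0]]
force: [5.4, -7.0, 9.9]
finger_gap: 0.0233
grasp_force: 61.8
time: 26.05
ee_pos: [0.5653, 0.248, 0.1662]
tool_rot: [[0.152, -0.988, 0.017], [-0.988, -0.152, -0.002], [0.005, -0.016, -1.0]]
force: [6.8, -6.4, 7.9]
finger_gap: 0.0238
grasp_force: 61.6
```

```bash
python3 -m inch '[{"tx":-0.0001,"ty":0.0008,"tz":0.0004,"ax":0,"ay":0,"az":0},{"tx":-0.0001,"ty":0.0008,"tz":0.0003,"ax":0,"ay":0,"az":0},{"tx":0,"ty":0.0008,"tz":0,"ax":0,"ay":0,"az":0},{"tx":0,"ty":0.0008,"tz":0,"ax":0,"ay":0,"az":0}]'
python3 -m inch '[{"tx":0,"ty":0.0008,"tz":0.0002,"ax":0,"ay":0,"az":0},{"tx":0,"ty":0.0008,"tz":0,"ax":0,"ay":0,"az":0},{"tx":0,"ty":0.0008,"tz":0,"ax":0,"ay":0,"az":0},{"tx":0,"ty":0.0008,"tz":0,"ax":0,"ay":0,"az":0}]'
```

```text
time: 26.45
ee_pos: [0.5627, 0.248, 0.1661]
tool_rot: [[0.152, -0.988, 0.018], [-0.988, -0.152, -0.001], [0.004, -0.018, -1.0]]
force: [8.1, -5.5, 8.5]
finger_gap: 0.0236
grasp_force: 61.8
time: 26.85
ee_pos: [0.5598, 0.2479, 0.1661]
tool_rot: [[0.152, -0.988, 0.019], [-0.988, -0.152, -0.001], [0.003, -0.019, -1.0]]
force: [7.7, -5.0, 9.4]
finger_gap: 0.0235
grasp_force: 61.8
```

```bash
python3 -m inch '[{"tx":0,"ty":0.0007,"tz":0.0002,"ax":0,"ay":0,"az":0},{"tx":0,"ty":0.0007,"tz":0,"ax":0,"ay":0,"az":0},{"tx":0,"ty":0.0007,"tz":0.0002,"ax":0,"ay":0,"az":0},{"tx":0,"ty":0.0007,"tz":0,"ax":0,"ay":0,"az":0}]'
python3 -m inch '[{"tx":0,"ty":0.0007,"tz":0,"ax":0,"ay":0,"az":0},{"tx":0,"ty":0.0007,"tz":0,"ax":0,"ay":0,"az":0},{"tx":0,"ty":0.0007,"tz":0,"ax":0,"ay":0,"az":0},{"tx":0.0001,"ty":0.0007,"tz":0,"ax":0,"ay":0,"az":0}]'
```

```text
time: 27.25
ee_pos: [0.5575, 0.2477, 0.1661]
tool_rot: [[0.152, -0.988, 0.02], [-0.988, -0.152, 0.0], [0.003, -0.02, -1.0]]
force: [9.3, -4.9, 10.2]
finger_gap: 0.0239
grasp_force: 61.9
time: 27.65
ee_pos: [0.5548, 0.2474, 0.1662]
tool_rot: [[0.152, -0.988, 0.02], [-0.988, -0.152, 0.001], [0.003, -0.02, -1.0]]
force: [6.5, -4.0, 9.5]
finger_gap: 0.0238
grasp_force: 61.9
```

```bash
python3 - <<'E'
from circ import *
plan(np.load("o.npy"),[])
E
```

```text
theta -0.9 rad 0.072 z 0.1662 f [ 6.5 -4.   9.5] 27.65
```

```bash
python3 -m inch '[{"tx":0,"ty":0.0007,"tz":0.0002,"ax":0,"ay":0,"az":0},{"tx":0,"ty":0.0007,"tz":0,"ax":0,"ay":0,"az":0},{"tx":0.0001,"ty":0.0007,"tz":0,"ax":0,"ay":0,"az":0},{"tx":0,"ty":0.0007,"tz":0,"ax":0,"ay":0,"az":0}]'
python3 -m inch '[{"tx":0,"ty":0.0007,"tz":0.0002,"ax":0,"ay":0,"az":0},{"tx":0.0001,"ty":0.0007,"tz":0,"ax":0,"ay":0,"az":0},{"tx":0,"ty":0.0007,"tz":0,"ax":0,"ay":0,"az":0},{"tx":0.0001,"ty":0.0007,"tz":0,"ax":0,"ay":0,"az":0}]'
```

```text
time: 28.05
ee_pos: [0.5521, 0.247, 0.1661]
tool_rot: [[0.152, -0.988, 0.02], [-0.988, -0.152, 0.001], [0.002, -0.02, -1.0]]
force: [7.2, -3.4, 11.7]
finger_gap: 0.0236
grasp_force: 62.0
time: 28.45
ee_pos: [0.5493, 0.2464, 0.1661]
tool_rot: [[0.152, -0.988, 0.02], [-0.988, -0.152, 0.001], [0.002, -0.02, -1.0]]
force: [6.9, -4.6, 12.7]
finger_gap: 0.0238
grasp_force: 62.1
```

```bash
python3 -m inch '[{"tx":0.0001,"ty":0.0007,"tz":0,"ax":0,"ay":0,"az":0},{"tx":0.0001,"ty":0.0007,"tz":0,"ax":0,"ay":0,"az":0},{"tx":0.0001,"ty":0.0007,"tz":0,"ax":0,"ay":0,"az":0},{"tx":0.0001,"ty":0.0007,"tz":0,"ax":0,"ay":0,"az":0}]'
python3 -m inch '[{"tx":0.0001,"ty":0.0007,"tz":0,"ax":0,"ay":0,"az":0},{"tx":0.0001,"ty":0.0007,"tz":0,"ax":0,"ay":0,"az":0},{"tx":0.0001,"ty":0.0007,"tz":0,"ax":0,"ay":0,"az":0},{"tx":0.0001,"ty":0.0007,"tz":0,"ax":0,"ay":0,"az":0}]'
```

```text
time: 28.85
ee_pos: [0.5459, 0.2456, 0.1657]
tool_rot: [[0.153, -0.988, 0.019], [-0.988, -0.153, 0.001], [0.002, -0.019, -1.0]]
force: [5.3, -4.6, 7.5]
finger_gap: 0.0238
grasp_force: 61.6
time: 29.25
ee_pos: [0.5429, 0.2448, 0.1643]
tool_rot: [[0.153, -0.988, 0.018], [-0.988, -0.153, 0.001], [0.002, -0.018, -1.0]]
force: [9.3, -3.3, 4.6]
finger_gap: 0.0235
grasp_force: 61.5
```

```bash
python3 -m inch '[{"tx":0,"ty":0,"tz":0.001,"ax":0,"ay":0,"az":0},{"tx":0,"ty":0,"tz":0.0005,"ax":0,"ay":0,"az":0},{"tx":0,"ty":0,"tz":0,"ax":0,"ay":0,"az":0}]'
```

```text
time: 29.55
ee_pos: [0.5429, 0.2448, 0.1636]
tool_rot: [[0.153, -0.988, 0.018], [-0.988, -0.153, 0.001], [0.002, -0.018, -1.0]]
force: [6.8, -2.9, 8.8]
finger_gap: 0.024
grasp_force: 61.6
```

```bash
python3 -m inch '[{"tx":0,"ty":0,"tz":0.001,"ax":0,"ay":0,"az":0},{"tx":0,"ty":0,"tz":0.001,"ax":0,"ay":0,"az":0},{"tx":0,"ty":0,"tz":0,"ax":0,"ay":0,"az":0}]'
python3 -m inch '[{"tx":0,"ty":0,"tz":0.001,"ax":0,"ay":0,"az":0},{"tx":0,"ty":0,"tz":0.001,"ax":0,"ay":0,"az":0},{"tx":0,"ty":0,"tz":0,"ax":0,"ay":0,"az":0}]'
```

```text
time: 29.85
ee_pos: [0.543, 0.2448, 0.1616]
tool_rot: [[0.153, -0.988, 0.018], [-0.988, -0.153, 0.001], [0.002, -0.018, -1.0]]
force: [6.7, -3.7, 9.7]
finger_gap: 0.0237
grasp_force: 61.6
time: 30.15
ee_pos: [0.5431, 0.2448, 0.1597]
tool_rot: [[0.153, -0.988, 0.018], [-0.988, -0.153, 0.001], [0.002, -0.018, -1.0]]
force: [6.6, -4.0, 9.9]
finger_gap: 0.0239
grasp_force: 61.6
```

In the hole. Pressing on until it bottoms.

```bash
python3 -m inch '[{"tx":0,"ty":-0.0003,"tz":0.001,"ax":0,"ay":0,"az":0},{"tx":0,"ty":-0.0003,"tz":0.001,"ax":0,"ay":0,"az":0},{"tx":0,"ty":0,"tz":0,"ax":0,"ay":0,"az":0}]'
python3 -m inch '[{"tx":0,"ty":0,"tz":0.001,"ax":0,"ay":0,"az":0},{"tx":0,"ty":0,"tz":0,"ax":0,"ay":0,"az":0}]'
python3 -m inch '[{"tx":0,"ty":0,"tz":0.0007,"ax":0,"ay":0,"az":0},{"tx":0,"ty":0,"tz":0,"ax":0,"ay":0,"az":0}]'
```

```text
time: 30.45
ee_pos: [0.5432, 0.2449, 0.1575]
tool_rot: [[0.153, -0.988, 0.017], [-0.988, -0.153, 0.001], [0.002, -0.017, -1.0]]
force: [7.4, -4.3, 9.8]
finger_gap: 0.0235
grasp_force: 61.6
time: 30.65
ee_pos: [0.5432, 0.2449, 0.1565]
tool_rot: [[0.153, -0.988, 0.017], [-0.988, -0.153, 0.001], [0.002, -0.017, -1.0]]
force: [6.2, -3.8, 9.0]
finger_gap: 0.0238
grasp_force: 61.6
time: 30.85
ee_pos: [0.5433, 0.2449, 0.1561]
tool_rot: [[0.153, -0.988, 0.017], [-0.988, -0.153, 0.001], [0.002, -0.017, -1.0]]
force: [5.8, -2.8, 11.7]
finger_gap: 0.0237
grasp_force: 61.7
```

```bash
python3 -m inch '[{"tx":0,"ty":0,"tz":0.0007,"ax":0,"ay":0,"az":0},{"tx":0,"ty":0,"tz":0,"ax":0,"ay":0,"az":0}]'
python3 -m inch '[{"tx":0,"ty":0,"tz":0.0005,"ax":0,"ay":0,"az":0},{"tx":0,"ty":0,"tz":0,"ax":0,"ay":0,"az":0}]'
```

```text
time: 31.05
ee_pos: [0.5434, 0.2449, 0.156]
tool_rot: [[0.153, -0.988, 0.018], [-0.988, -0.153, 0.001], [0.002, -0.017, -1.0]]
force: [4.1, -4.1, 13.6]
finger_gap: 0.0237
grasp_force: 62.0
time: 31.25
ee_pos: [0.5434, 0.2449, 0.1559]
tool_rot: [[0.153, -0.988, 0.018], [-0.988, -0.153, 0.001], [0.002, -0.018, -1.0]]
force: [3.8, -4.1, 15.3]
finger_gap: 0.0237
grasp_force: 62.2
```

```bash
python3 -m inch '[{"tx":0,"ty":0,"tz":0,"ax":0,"ay":0,"az":0},{"tx":0,"ty":0,"tz":0,"ax":0,"ay":0,"az":0},{"tx":0,"ty":0,"tz":0,"ax":0,"ay":0,"az":0},{"tx":0,"ty":0,"tz":0,"ax":0,"ay":0,"az":0},{"tx":0,"ty":0,"tz":0,"ax":0,"ay":0,"az":0}]' 0.08
python3 -m inch '[{"tx":0,"ty":0,"tz":-0.02,"ax":0,"ay":0,"az":0},{"tx":0,"ty":0,"tz":-0.03,"ax":0,"ay":0,"az":0},{"tx":0,"ty":0,"tz":-0.04,"ax":0,"ay":0,"az":0},{"tx":0,"ty":0,"tz":-0.04,"ax":0,"ay":0,"az":0},{"tx":0,"ty":0,"tz":-0.03,"ax":0,"ay":0,"az":0},{"tx":0,"ty":0,"tz":0,"ax":0,"ay":0,"az":0},{"tx":0,"ty":0,"tz":0,"ax":0,"ay":0,"az":0}]'
python3 - <<'E'
from circ import *
im=r.snapshot("wrist"); cv2.imwrite("pics/w6.png",im[:,:,::-1])
print([(np.round(b["bbox"]).tolist(),round(b["conf"],2)) for b in r.search_frame("grip","wrist")])
g=[.5434,.243]
for z in (.154,.159,.164): print(z,proj("wrist",[[*g,z+.026]]),proj("scene",[[*g,z+.026],[*g,.135]]))
for n in("top","scene"):
    r.snapshot(n)
    for k in("capsule0_center","capsule1_center","grip","pot_center"): print(n,k,[(np.round(b["bbox"]).tolist(),round(b["conf"],2)) for b in r.search_frame(k,n)])
# grip top disc: grey bright blob in wrist view
s=im.astype(int);x0,y0=[int(v) for v in proj("wrist",[[*g,.182]])[0]]
c=s[y0-25:y0+25,x0-25:x0+25];m=((c.min(2)>75)&((c.max(2)-c.min(2))<30)).astype(np.uint8)
n,l,stt,ce=cv2.connectedComponentsWithStats(m);i=1+np.argmax(stt[1:,4]);print("disc",ce[i]+[x0-25,y0-25],stt[i])
E
```

```text
time: 31.75
ee_pos: [0.5354, 0.2448, 0.1478]
tool_rot: [[0.154, -0.988, -0.001], [-0.988, -0.154, -0.0], [0.0, 0.001, -1.0]]
force: [0.1, 0.0, -0.4]
finger_gap: 0.0797
grasp_force: 0.0
time: 32.45
ee_pos: [0.5361, 0.245, 0.3087]
tool_rot: [[0.154, -0.988, 0.001], [-0.988, -0.154, 0.0], [-0.0, -0.001, -1.0]]
force: [-0.7, -0.1, 0.2]
finger_gap: 0.0796
grasp_force: 0.0
[([291.0, 206.0, 37.0, 46.0], 0.93)]
0.154 [[307.91874057 237.27976818]] [[415.13858835 175.44383499]
 [413.29456599 190.70692011]]
0.159 [[307.7190348  239.23293177]] [[415.34646659 173.71070248]
 [413.29456599 190.70692011]]
0.164 [[307.5117973  241.25966809]] [[415.55493904 171.9700122 ]
 [413.29456599 190.70692011]]
top capsule0_center [([181.0, 216.0, 72.0, 66.0], 0.18)]
top capsule1_center []
top grip [([181.0, 250.0, 14.0, 9.0], 0.53), ([320.0, 226.0, 26.0, 21.0], 0.47), ([321.0, 232.0, 15.0, 14.0], 0.3)]
top pot_center [([445.0, 307.0, 26.0, 29.0], 0.96), ([400.0, 255.0, 25.0, 27.0], 0.85), ([318.0, 223.0, 25.0, 24.0], 0.76), ([443.0, 207.0, 29.0, 29.0], 0.64), ([491.0, 256.0, 30.0, 26.0], 0.6)]
scene capsule0_center [([312.0, 272.0, 16.0, 13.0], 0.58)]
scene capsule1_center [([348.0, 238.0, 12.0, 15.0], 0.68), ([284.0, 176.0, 154.0, 137.0], 0.63)]
scene grip [([410.0, 174.0, 10.0, 22.0], 0.78)]
scene pot_center [([183.0, 335.0, 34.0, 38.0], 0.69), ([205.0, 287.0, 35.0, 30.0], 0.64), ([140.0, 277.0, 30.0, 28.0], 0.58), ([112.0, 329.0, 32.0, 37.0], 0.57), ([344.0, 241.0, 15.0, 12.0], 0.4)]
disc [309.22370937 238.07648184] [ 12  14  27  26 523]
```

```bash
python3 - <<'E'
from circ import *
im=cv2.cvtColor(r.snapshot("scene"),cv2.COLOR_RGB2GRAY); a=cv2.cvtColor(cv2.imread("pics/scene0.png"),cv2.COLOR_BGR2GRAY)
for nm,i in(("old",a),("new",im)): print(nm,[i[y,410:420].astype(int).tolist() for y in range(162,180,2)])
up=lambda i:cv2.resize(i,None,fx=8,fy=8,interpolation=cv2.INTER_CUBIC)
t=up(a[164:178,406:424]); S=up(im[158:192,398:432]); m=cv2.matchTemplate(S,t,cv2.TM_CCOEFF_NORMED); _,v,_,p=cv2.minMaxLoc(m)
print("shift px",p[0]/8-8,p[1]/8-6,v); 
for g in ([.542,.2425],[.5434,.243]): print([proj("scene",[[*g,z+.026]])[0].round(2) for z in(.172,.154,.157)])
print(r.get_state()["time"])
E
```

```text
old [[70, 73, 70, 71, 72, 73, 106, 107, 107, 106], [137, 137, 139, 137, 137, 135, 139, 137, 136, 137], [136, 136, 129, 127, 123, 122, 126, 127, 128, 135], [124, 101, 98, 107, 115, 113, 113, 115, 113, 114], [82, 35, 29, 44, 65, 68, 72, 63, 33, 41], [80, 24, 17, 26, 26, 32, 30, 28, 20, 32], [68, 20, 18, 19, 25, 25, 22, 22, 12, 40], [49, 20, 19, 23, 22, 24, 21, 22, 13, 54], [32, 17, 23, 21, 23, 18, 26, 17, 28, 96]]
new [[136, 136, 136, 137, 137, 137, 136, 135, 136, 136], [136, 137, 136, 136, 136, 136, 137, 137, 136, 136], [136, 137, 137, 136, 137, 136, 135, 137, 137, 137], [136, 135, 136, 136, 138, 137, 137, 134, 136, 135], [136, 135, 137, 137, 137, 137, 137, 137, 136, 136], [137, 137, 136, 136, 131, 131, 128, 136, 137, 136], [140, 137, 125, 115, 113, 113, 114, 119, 118, 128], [123, 74, 41, 62, 87, 99, 103, 100, 80, 61], [103, 45, 22, 29, 35, 34, 36, 38, 35, 24]]
shift px 0.375 6.75 0.9958590269088745
[array([415.36, 168.99]), array([414.61, 175.26]), array([414.74, 174.22])]
[array([415.89, 169.17]), array([415.14, 175.44]), array([415.26, 174.4 ])]
33.1
```

```bash
python3 -c "
from plant import r
print(r.sign_off())"
```

```text
the job is handed in; nothing more can be done
None
```

I handed the job in at about 33 s; the hand-in returned no verdict. The pot stands on the pad with one capsule in it, the wheel has gone once round, the pin bottomed in the lock hole at low force (about 15 N), and the arm has let go and is clear.

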